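# Hold a test coupon against the sprung stop for clamping

### The arm

A 6-joint arm with a two-finger parallel gripper is mounted at the origin on the work surface. World frame = base frame: x ahead of the robot, y to its left, z up, the work surface at z = 0. Lengths are in m, angles in degrees, forces in N, time in s.
With the tool pointing down it reaches from about 0.325 to 1 m from the base axis. Payload 5.1 kg.
Tool frame: the origin (TCP) lies at the centre of the arm's flange, where the gripper is bolted on; the fingertips stand 173 mm ahead of it and the grasp point (between the pads) lies 155 mm ahead of it; y points along the fingers, x is the direction in which the jaws open and shut, and the axes are right-handed (so a half turn about y gives the same grasp; the last joint's range is limited). The gripper opens to 85 mm and grips with 20 to 120 N. Pads are 22 mm wide; open, the fingers measure 114 mm over their backs; the gripper's body (76 mm by 85 mm) begins 54 mm behind the grasp point. The pads swing forward as they close: fully open they stand 13 mm farther back than shut.
Start: joints at [71.585, 7.093, 94.555, -0, 78.352, -4.733], TCP at [0.154, 0.632, 0.405] pointing down, gripper open.
Joint ranges: [-149.61, 149.61], [-58.7, 133.49], [1.44, 155.28], [-77.14, 257.14], [18.33, 153.61], [-166.67, 166.67]. Speed limits (degrees/s): [147.25, 147.25, 180, 180, 180, 180].

### API

Orientations are given as a 3x3 rotation matrix whose columns are the frame's x, y, z axes.
In Python, from workcell import observe, capture, finish_job, spot_in, pinpoint gives the robot as it stands.
- The arm moves only by the tool carry_out, never from a script. Its argument "series" is a list that holds one entry, the list of rows, each a list of 7 numbers: the shift along the tool's x, y, z as a fraction of full scale, then the turn, a rotation vector about the tool's x, y, z as a fraction of full scale, then the closure, from 0 (fully open) to 1 (shut). A call has 1 to 10 rows; each row shifts and turns the pose as measured when the row begins, along the tool's axes as they then stand; what a row does not reach is not made up. Full scale, the value 1, is 0.8 m for a shift and 120 degrees for a turn. A row lasts 1/8 s, in which the tool goes at most 62.5 mm and 10.7 degrees, less where a joint would pass 70% of its speed; a pose out of reach is approached as far as the arm can. A call with a number of a shift or a turn outside -1 to 1 is refused whole. A call with a gripper value outside its range is refused whole. The fingers move at their own pace and stop on an object; "newtons" is the grip in N (left out, the last holds). Time passes only in rows, so rows that do not move let the fingers close. It gives the time, the measured TCP pose, the force and the opening at its end, in the units of the state.
- observe(): the state, without advancing time (a new reading comes with each control period).
- capture(name): name is "side" or "top"; returns a dict with "image" (384x512x3 uint8, red, green, blue), "camera_matrix" (3x3 intrinsics, pixels), "dist" ([k1, k2, p1, p2, k3] as OpenCV has them; the pictures are not rectified), "xyz" and "rotation" of the camera in the world. Camera axes: x right, y down, z forward; pixel columns grow to the right and rows downward; lengths in m; the calibration is good to about 2 mm. A picture is of the moment at which its call begins. There is no depth.
- finish_job(): hands the job in, once; it reports no verdict.
Trained networks look in the newest picture that a camera, given by its name, has taken for a name from the list of things; names that differ only in an ending like _2 or _b are one class to them, and where a whole thing is asked for, a point or a joint stands for the part that bears it (a point fixed in the world has none). Each returns a list of dicts, best first, with "score" (0 to 1); they miss things now and then, are a little off and sometimes report something else, mostly with a low value. They report only what shows in the picture. A call takes as long as a camera call. They do not tell look-alikes from the thing itself.
- spot_in(camera, name): "location" ([row, column] in pixels, amid what is visible of it).
- pinpoint(camera, name): "location" ([row, column] in pixels: a listed point, or the origin of a listed thing).
The state is a dict: "clock": time; "joint_positions": joint angles; "dq": joint speeds; "joint_torque": joint torques, N m; "position": TCP position; "orientation": TCP orientation; "force": force on the tool from outside, world axes, zero at the start; "wrist_torque": the same for the moment, N m; "gripper_width": opening from 0.0 (shut) to 1.0 (fully open).
Only numpy, scipy, OpenCV 4.12 (cv2) and the standard library are available. Lean on these libraries where they do the work, as an engineer would, in place of code of your own. Each camera call takes 0.05 s, during which the arm holds its last target.

### The job

Take the tall test coupon out of the slotted rack, stand it on its long edge, fully down, in the slot of the inspection fixture, and push it along the slot against the spring-loaded stop pad until the pad is about half way in (a steady push of about 10 newtons), never driving the pad to the end of its travel. Finish while still holding the coupon pressed there like that, without letting go, so that a technician can tighten the clamp screw. Leave the two low plates, the round build plate and the screwdriver alone.

Things in the scene. Friction and masses are not known exactly. Their poses are not given: they have to be found in the camera images.
- coupon: The tall test coupon: bare aluminium plate, 100 long (x) x 8 thick (y) x 80 high (z) mm, about 0.17 kg, two dark 14 mm round marks on each face. It starts on its long edge in any one of the three rack slots; by far the tallest plate there (neighbours are 40 mm high). Origin: centre of its underside (the 100 x 8 mm edge it stands on); z up. Symmetric end for end.
- rack: White plastic slotted rack, fixed: base 110 (x) x 150 (y) x 8 mm, three slots along x at y = -50, 0, +50 mm. Each is 11 mm wide between two ribs 5 mm thick, 100 mm long; plates stand on the base's top, 8 mm above the table; rib tops are 26 mm above the table. Origin: centre of the base's underside.
- slot (a point): Middle of the slot's floor in the steel fixture, 12 mm above the table; x along the slot towards the stop pad, z up. Slot: x = -45 to +45 mm, open at both ends, 12 mm wide (4 mm of play for the coupon), walls 20 mm high topped by lips flaring outwards to 28 mm above the slot floor, about 29 mm apart there. The pad's face is at x = +65 mm at rest.
- fixture: The steel inspection fixture, fixed on the table; origin under the slot's middle, axes as the slot's. Base x = -60 to +130 mm, 90 mm wide, 12 mm thick. A clamp thumbscrew with black knob sticks out 54 mm to -y at x = +20 mm, top 30 mm above the table: leave it. The aluminium spring housing is at x = 97 to 127 mm, 80 mm high above the table.
- stop_pad (a joint): How far the spring-loaded stop pad is pushed in along the slot's +x, in m: 0 = at rest (out), 0.020 = end of its travel. Spring stiffness 1 N per mm, so 0.010 (half way) is about 10 N; it springs back by itself.
- pad_face (a point): Middle of the stop pad's face, which looks to the slot's -x; moves with the pad. Pad: black plate 8 mm thick, 36 mm wide, 56 mm high; this point is 52 mm above the table (40 mm above the slot floor), the pad's top 80 mm above the table. Axes as the slot's. Between the pad's back and the housing 24 mm are open at rest, 4 mm when fully in.
- low_plate_a: Bystander: low aluminium plate 100 x 8 x 40 mm standing in another slot of the rack. Origin: centre of its underside.
- low_plate_b: Bystander: low aluminium plate 75 x 8 x 40 mm standing in another slot of the rack. Origin: centre of its underside.
- build_plate: Bystander: round steel build plate, 110 mm across, 12 mm thick, with three waisted test bars (96 mm high over the table) and two short pins on it. Origin: centre of its underside.
- driver: Bystander: screwdriver 160 mm long lying on the table between rack and fixture, along its x. Origin: under its middle.
There are look-alikes about, which are no part of the job. Leave any orange look-alike of the coupon alone.

How it is judged:
By the outcome, as a careful person would: the job done as asked, in the order asked, and still so for the second after the job is handed in, while the arm keeps its last pose, push and grip.
It also fails if it takes over 46 s, if anything falls off the work surface, if the arm or the gripper's body presses on something with over 40 N, if the wrist force passes 120 N, or if a joint passes its speed limit or range.

## Working session

There is one attempt and no reset: what is moved stays moved. The work goes in short steps, Python scripts to look and compute and a tool call to move; the robot and the scene stay as the last step left them, time stands still between calls to the robot, and variables do not carry over. Pictures are saved under pics/ and viewed, and the job is handed in when it is done.

Besides the shell and the picture viewer there is one more tool, called after "Call:" by a JSON object that holds its "fn" and its "kwargs", one argument or row to a line. carry_out: Moves the arm, as the interface text tells. Shift numbers are shares of 0.8 m and turn numbers shares of 120 degrees, none past 1 either way. Its arguments: {"type":"object","properties":{"series":{"type":"array"},"newtons":{"type":"number"}},"required":["series"]}

```bash
ls; mkdir -p pics; cat > h.py <<'E'
import numpy as np, cv2, pickle
from workcell import observe, capture, finish_job, spot_in, pinpoint
def snap(n,f):
    c=capture(n); pickle.dump(c,open(f'pics/{n}.pkl','wb'))
    im=np.array(c['image'])[:,:,::-1].copy()
    cv2.imwrite(f'pics/{f}.png',cv2.resize(im,None,fx=1.5,fy=1.5,interpolation=cv2.INTER_CUBIC)); return c
def ray(c,rc):
    p=cv2.undistortPoints(np.array([[[rc[1],rc[0]]]],float),np.array(c['camera_matrix']),np.array(c['dist']))[0,0]
    d=np.array(c['rotation'])@np.array([p[0],p[1],1]); return np.array(c['xyz']),d/np.linalg.norm(d)
def onz(c,rc,z):
    o,d=ray(c,rc); return o+d*(z-o[2])/d[2]
def proj(c,P):
    R=np.array(c['rotation']); P=np.atleast_2d(P)
    rv=cv2.Rodrigues(R.T)[0]; t=-R.T@np.array(c['xyz'])
    q=cv2.projectPoints(P.astype(float),rv,t,np.array(c['camera_matrix']),np.array(c['dist']))[0][:,0]
    return q[:,::-1]
E
python3 - <<'E'
from h import *
np.set_printoptions(precision=4,suppress=True)
print(observe())
for n in('side','top'):
    c=snap(n,n+'0'); print(n,c['xyz'],c['rotation'],c['camera_matrix'])
    for k in('coupon','rack','slot','fixture','pad_face','low_plate_a','build_plate','driver'):
        print(n,k,[(np.round(d['location'],1),round(d['score'],2)) for d in pinpoint(n,k)])
E
```

```text
pics
{'clock': 0.0, 'joint_positions': array([71.5863,  7.1346, 94.6343,  0.0009, 78.3519, -4.7331]), 'dq': array([ 0.0508, -0.0622, -0.095 ,  0.0078, -0.1161,  0.1322]), 'joint_torque': array([ -0.0001, -42.3597, -36.5461,  -0.0001,   0.007 ,   0.    ]), 'position': array([0.1537, 0.6313, 0.4034]), 'orientation': array([[ 0.2365, -0.0007, -0.9716],
       [ 0.9716, -0.002 ,  0.2365],
       [-0.0021, -1.    ,  0.0002]]), 'force': array([ 0.036 , -0.7062,  0.2365]), 'wrist_torque': array([0.0127, 0.0164, 0.0038]), 'gripper_width': 0.9973030624571037}
side [0.1195 0.404  0.5691] [[-0.6685 -0.4913  0.5583]
 [-0.7435  0.4223 -0.5186]
 [ 0.019  -0.7618 -0.6475]] [[350.4949   0.     252.9599]
 [  0.     350.4949 187.0866]
 [  0.       0.       1.    ]]
side coupon [(array([212.5, 370.1]), 0.9), (array([186.8, 314.1]), 0.68)]
side rack [(array([175.2, 318. ]), 0.85)]
side slot [(array([281.2, 162.4]), 0.75)]
side fixture [(array([280.9, 164.3]), 0.6)]
side pad_face [(array([246. , 147.9]), 0.92)]
side low_plate_a [(array([166.2, 322.3]), 0.9)]
side build_plate [(array([161.2, 196.2]), 0.87)]
side driver [(array([219.9, 275.3]), 0.72), (array([283.3, 162.5]), 0.6)]
top [ 0.4504 -0.0203  1.0394] [[ 0.0003 -0.9879  0.1553]
 [-0.9999  0.0017  0.0126]
 [-0.0127 -0.1553 -0.9878]] [[486.9535   0.     254.9863]
 [  0.     486.9535 183.9825]
 [  0.       0.       1.    ]]
top coupon [(array([230.6, 326.7]), 0.82), (array([301.6, 349.2]), 0.59)]
top rack [(array([223.1, 349.8]), 0.85)]
top slot [(array([228.9, 122.7]), 0.83), (array([104.4, 253.1]), 0.69), (array([240.6, 258. ]), 0.3)]
top fixture [(array([232.6, 126.4]), 0.71)]
top pad_face [(array([200.5, 130.6]), 0.73)]
top low_plate_a [(array([212.9, 369.1]), 0.85), (array([221.1, 346.5]), 0.77)]
top build_plate [(array([223. , 347.6]), 0.72), (array([103.6, 254. ]), 0.56)]
top driver [(array([238. , 258.6]), 0.74)]
```

View pics/side0.png

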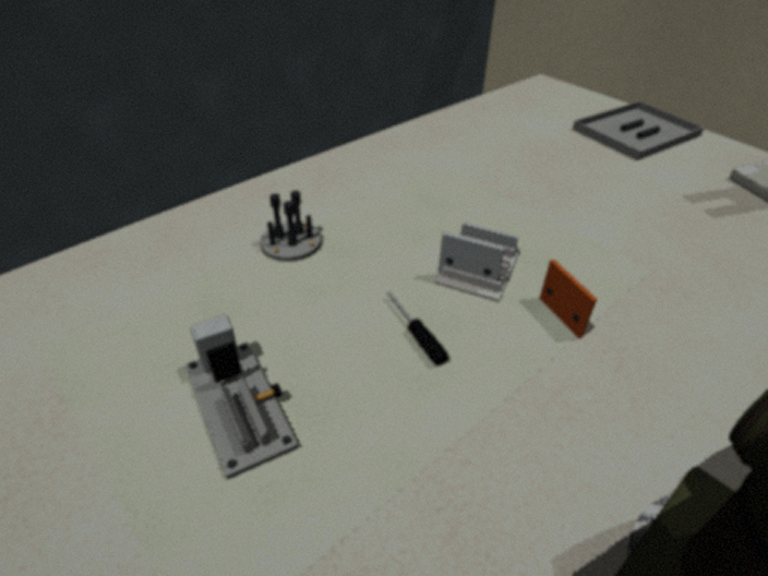

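View pics/top0.png

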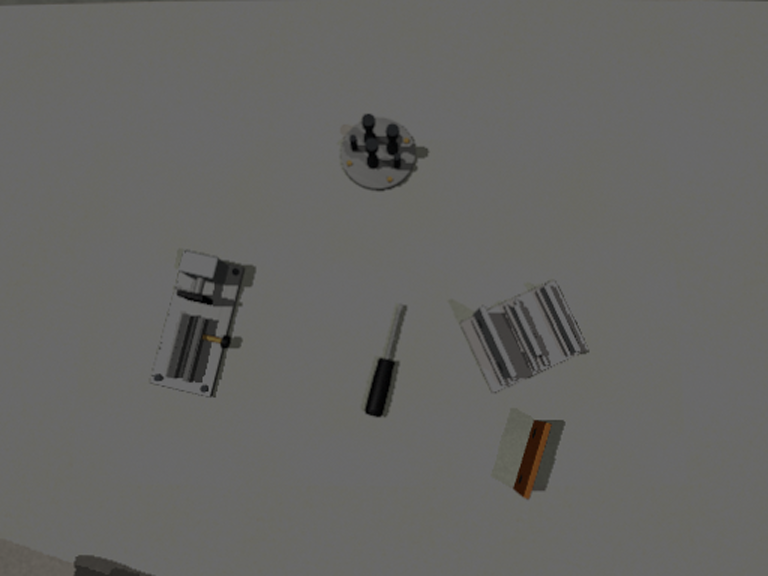

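```bash
python3 - <<'E'
from h import *
np.set_printoptions(precision=4,suppress=True)
ct=pickle.load(open('pics/top.pkl','rb')); cs=pickle.load(open('pics/side.pkl','rb'))
def crop(c,r0,r1,a,b,s,f):
    im=np.array(c['image'])[r0:r1,a:b,::-1].astype(float); im=np.clip(im*255/np.percentile(im,99.5),0,255).astype(np.uint8)
    cv2.imwrite(f'pics/{f}.png',cv2.resize(im,None,fx=s,fy=s,interpolation=cv2.INTER_CUBIC))
crop(ct,180,270,300,400,7,'rack_t'); crop(ct,155,275,90,170,5,'fix_t'); crop(cs,130,240,280,410,6,'rack_s'); crop(cs,200,325,110,210,4.8,'fix_s')
print('coupon',onz(ct,(230.6,326.7),.008),onz(cs,(186.8,314.1),.008))
print('rack',onz(ct,(223.1,349.8),0),onz(cs,(175.2,318),0))
print('slot',onz(ct,(228.9,122.7),.012),onz(cs,(281.2,162.4),.012))
print('pad',onz(ct,(200.5,130.6),.052),onz(cs,(246,147.9),.052))
E
```

```text
coupon [ 0.5127 -0.1587  0.008 ] [ 0.5047 -0.1617  0.008 ]
rack [ 0.529  -0.2094  0.    ] [ 0.5344 -0.214   0.    ]
slot [0.516  0.2735 0.012 ] [0.5084 0.2673 0.012 ]
pad [0.5717 0.248  0.052 ] [0.567  0.2567 0.052 ]
```

View pics/rack_t.png

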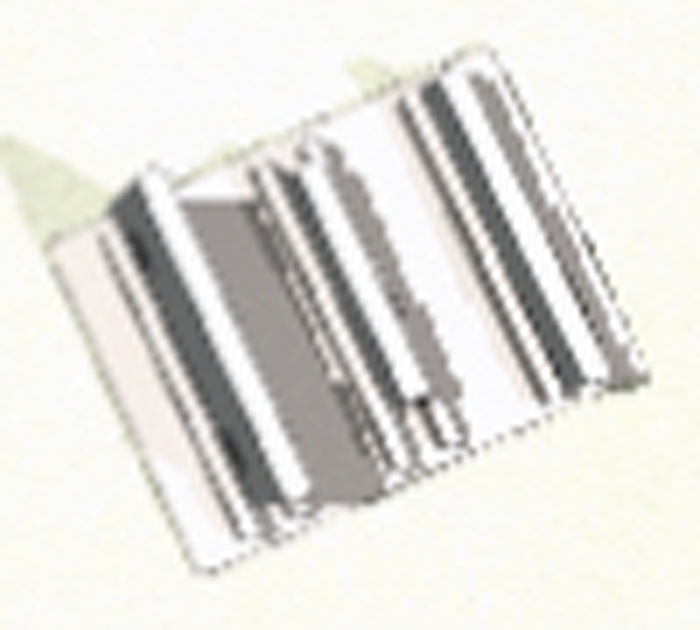

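View pics/rack_s.png

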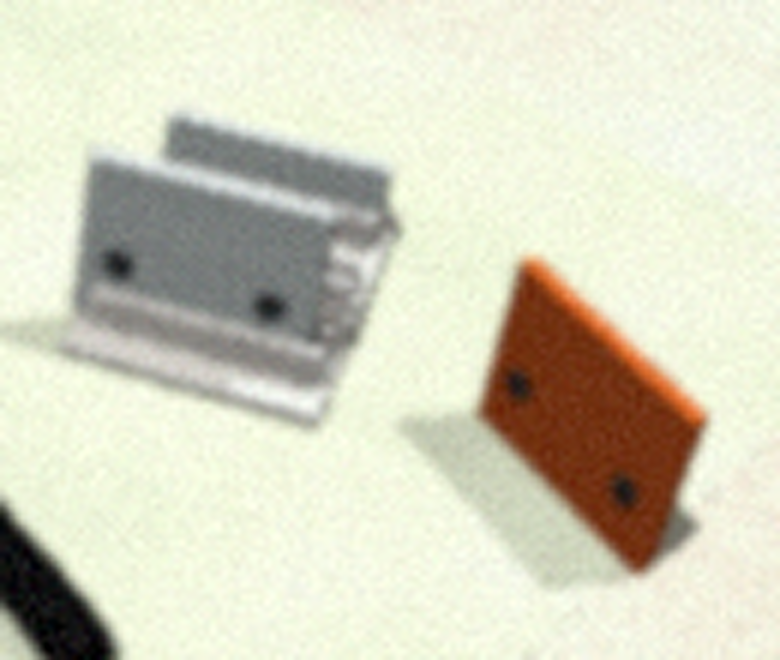

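View pics/fix_t.png

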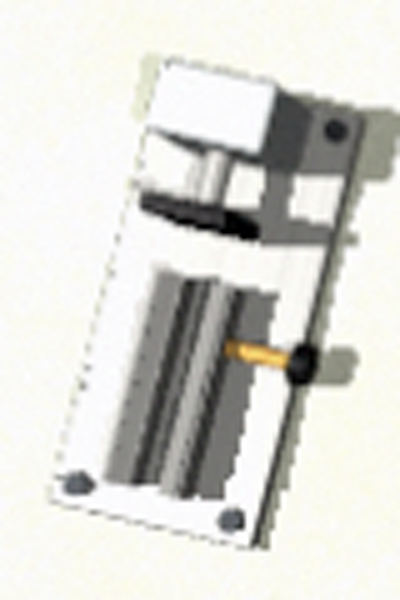

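View pics/fix_s.png

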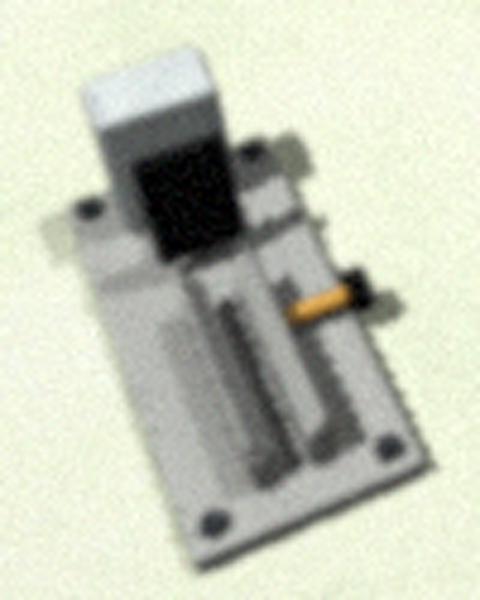

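```bash
cat > fit.py <<'E'
from h import *
from scipy.optimize import least_squares
np.set_printoptions(precision=4,suppress=True)
ct=pickle.load(open('pics/top.pkl','rb')); cs=pickle.load(open('pics/side.pkl','rb'))
def rc(p,r0,a,s): return ((p[1]+.5)/s-.5+r0,(p[0]+.5)/s-.5+a)
def world(q,L):
    L=np.atleast_2d(np.array(L,float)); c,s=np.cos(q[2]),np.sin(q[2])
    return np.c_[q[0]+c*L[:,0]-s*L[:,1], q[1]+s*L[:,0]+c*L[:,1], L[:,2]]
def fit(cam,crop,pts,q0):
    P=np.array([rc(p,*crop) for p,_ in pts]); L=[l for _,l in pts]
    r=least_squares(lambda q:(proj(cam,world(q,L))-P).ravel(),q0,x_scale=[.01,.01,.1])
    return r.x,r.fun.reshape(-1,2)
def show(n,q,res): print(n,q[:2],np.degrees(q[2]),'maxres px',abs(res).max())
def overlay(cam,crop,size,segs,f):
    r0,a,s=crop; im=np.array(cam['image'])[r0:r0+size[0],a:a+size[1],::-1].astype(float); im=np.clip(im*255/np.percentile(im,99.5),0,255).astype(np.uint8)
    im=cv2.resize(im,None,fx=s,fy=s,interpolation=cv2.INTER_CUBIC)
    for A,B,col in segs:
        q=(proj(cam,[A,B])-[r0,a]+.5)*s-.5
        cv2.line(im,tuple(int(v) for v in q[0][::-1]),tuple(int(v) for v in q[1][::-1]),col,1)
    cv2.imwrite(f'pics/{f}.png',im)
E
python3 - <<'E'
from fit import *
TR=(180,300,7);SR=(130,280,6);TF=(155,90,5);SF=(200,110,4.8)
r,e=fit(ct,TR,[((50,245),(.055,.075,.004)),((205,572),(-.055,.075,.004)),((648,378),(-.055,-.075,.006)),((487,45),(.055,-.075,.008))],[.53,-.21,.44]);show('rack top',r,e)
# coupon top-edge ends (centre of the bright face)
k,e=fit(ct,TR,[((158,176),(.05,0,.088)),((294,495),(-.05,0,.088))],[.51,-.16,.44]);show('coupon top',k,e)
k2,e=fit(cs,SR,[((92,152),(.05,.004,.088)),((332,213),(-.05,.004,.088))],[.51,-.16,.44]);show('coupon side',k2,e)
f,e=fit(ct,TF,[((150,58),(.13,.045,.012)),((361,112),(.13,-.045,.012)),((258,548),(-.06,-.045,.010)),((50,500),(-.06,.045,.010))],[.51,.27,-.22]);show('fix top',f,e)
f2,e=fit(cs,SF,[((198,558),(-.06,.045,.012)),((434,460),(-.06,-.045,.012))],[.51,.27,-.22]);show('fix side',f2,e)
print('rack-frame coupon', world([0,0,-r[2]],[[*(k[:2]-r[:2]),0]]))
G=(0,255,0);R=(0,0,255)
def box(q,x0,x1,y0,y1,z,col):
    W=world(q,[(x0,y0,z),(x1,y0,z),(x1,y1,z),(x0,y1,z)]); return [(W[i],W[(i+1)%4],col) for i in range(4)]
def fx(q): return box(q,-.06,.13,-.045,.045,.012,R)+box(q,-.045,.045,-.006,.006,.012,G)+box(q,-.045,.045,-.0145,.0145,.040,(255,0,0))+box(q,.065,.073,-.018,.018,.08,G)
def ck(q): return box(q,-.05,.05,-.004,.004,.088,G)+box(q,-.05,.05,-.004,.004,.008,R)
overlay(ct,TF,(120,80),fx(f),'o1'); overlay(cs,SF,(125,100),fx(f),'o2')
overlay(ct,TR,(90,100),ck(k)+box(r,-.055,.055,-.075,.075,.008,R),'o3'); overlay(cs,SR,(110,130),ck(k)+box(r,-.055,.055,-.075,.075,.008,R),'o4')
a=[cv2.imread(f'pics/o{i}.png') for i in (1,2,3,4)]
h=[cv2.resize(x,(int(x.shape[1]*600/x.shape[0]),600)) for x in a]
cv2.imwrite('pics/oA.png',np.hstack(h[:2])[:,:800]); cv2.imwrite('pics/oB.png',cv2.resize(np.hstack(h[2:]),(800,350)))
E
```

```text
rack top [ 0.5274 -0.2073] 23.946867860037145 maxres px 0.868937959182631
coupon top [ 0.5142 -0.158 ] 21.963646854642224 maxres px 1.001959273857608
coupon side [ 0.515 -0.161] 24.388333441218403 maxres px 0.5155308414102251
fix top [0.5113 0.2651] -11.609376129550293 maxres px 1.6903827251546772
fix side [0.5071 0.2609] -14.327601850533638 maxres px 0.11101958714175453
rack-frame coupon [[0.0079 0.0504 0.    ]]
```

View pics/o1.png

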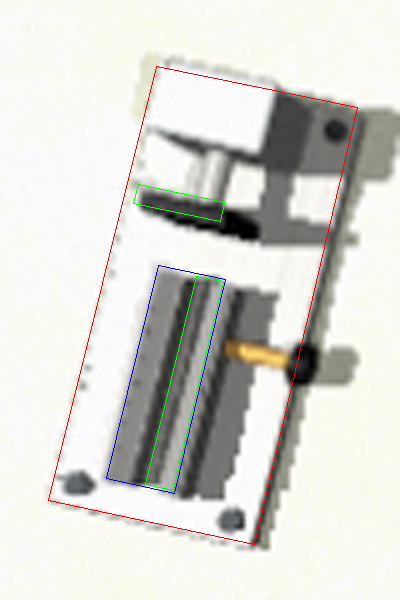

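View pics/o2.png

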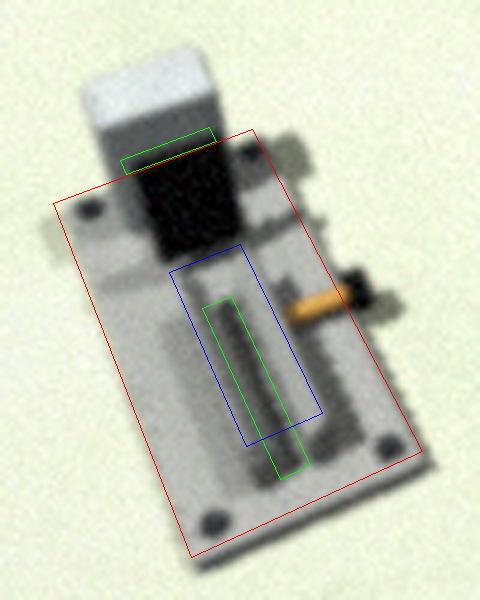

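View pics/o3.png

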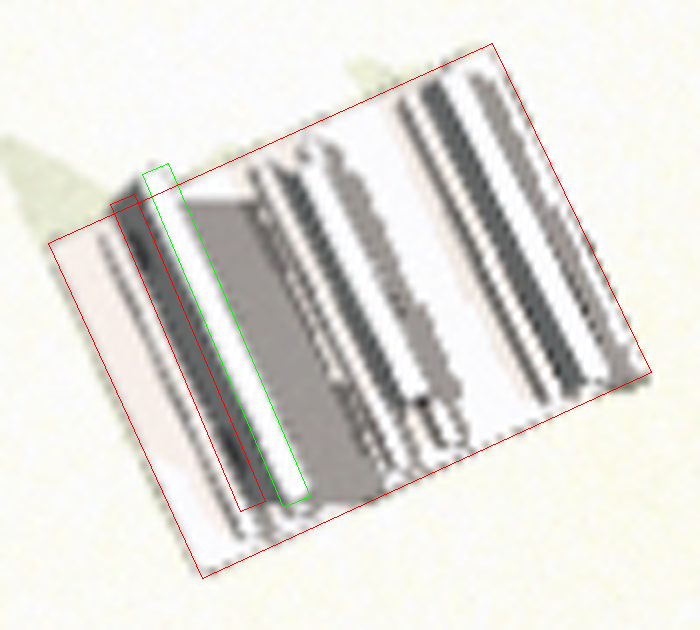

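View pics/o4.png

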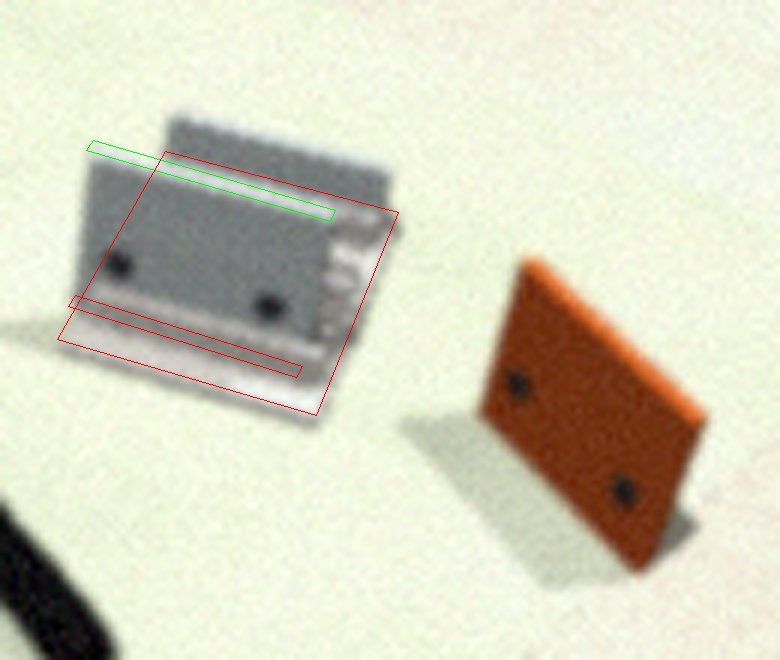

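Candidates in the top picture: the tall grey plate in the rack's left slot (row 227, col 327), the two low grey plates (≈223,347 and ≈213,371), and the orange plate standing on the table (≈305,355). The rack crops confirm the coupon is the grey plate in the left slot: it is clearly the tallest, is bare aluminium and shows two dark marks. Next I plan the approach.

```bash
cat > plan.py <<'E'
import numpy as np
from scipy.spatial.transform import Rotation as Ro
from workcell import observe
def Rt(yaw):  # tool x at yaw, y down
    a=np.radians(yaw); x=np.array([np.cos(a),np.sin(a),0]); y=np.array([0,0,-1.]); return np.c_[x,y,np.cross(x,y)]
def plan(p1,yaw,n,clo,dec=3):
    s=observe(); p=np.array(s['position']);R=np.array(s['orientation']); R1=Rt(yaw)
    rv=(Ro.from_matrix(R.T@R1)).as_rotvec(); out=[]
    for i in range(n):
        d=(np.array(p1)-p)/(n-i); t=Ro.from_matrix(R.T@R1).as_rotvec()/(n-i)
        a=np.round(R.T@d/.8,dec); b=np.round(np.degrees(t)/120,dec)
        out.append([*a.tolist(),*b.tolist(),clo]); p=p+R@(a*.8); R=R@Ro.from_rotvec(np.radians(b*120)).as_matrix()
    for r in out: print(r)
def st():
    s=observe(); R=s['orientation']; print('t',round(s['clock'],2),'p',np.round(s['position'],4),'yaw',round(np.degrees(np.arctan2(R[1,0],R[0,0])),2),'F',np.round(s['force'],1),'T',np.round(s['wrist_torque'],2),'w',round(s['gripper_width'],3),'j',np.round(s['joint_positions'],1))
E
python3 -c "
from plan import *
plan([.5146,-.1595,.36],113.5,20,.6)"
```

```text
[-0.043, 0.003, -0.034, 0.0, -0.015, -0.0, 0.6]
[-0.044, 0.003, -0.032, 0.0, -0.016, -0.0, 0.6]
[-0.045, 0.003, -0.031, 0.0, -0.015, -0.0, 0.6]
[-0.046, 0.003, -0.029, 0.0, -0.016, -0.0, 0.6]
[-0.047, 0.003, -0.028, 0.0, -0.015, -0.0, 0.6]
[-0.047, 0.003, -0.026, 0.0, -0.016, -0.0, 0.6]
[-0.048, 0.003, -0.025, 0.0, -0.015, -0.0, 0.6]
[-0.049, 0.003, -0.023, 0.0, -0.016, -0.0, 0.6]
[-0.05, 0.003, -0.022, 0.0, -0.015, -0.0, 0.6]
[-0.051, 0.003, -0.02, 0.0, -0.016, -0.0, 0.6]
[-0.051, 0.003, -0.018, 0.0, -0.015, -0.0, 0.6]
[-0.052, 0.003, -0.017, 0.0, -0.016, -0.0, 0.6]
[-0.052, 0.002, -0.015, 0.0, -0.015, -0.0, 0.6]
[-0.053, 0.003, -0.013, 0.0, -0.016, -0.0, 0.6]
[-0.053, 0.002, -0.011, 0.0, -0.015, -0.0, 0.6]
[-0.053, 0.003, -0.01, 0.0, -0.016, -0.0, 0.6]
[-0.054, 0.002, -0.008, 0.0, -0.015, -0.0, 0.6]
[-0.054, 0.003, -0.006, 0.0, -0.016, -0.0, 0.6]
[-0.054, 0.002, -0.005, 0.0, -0.015, -0.0, 0.6]
[-0.054, 0.003, -0.002, 0.0, -0.016, -0.0, 0.6]
```

Call:
{"fn": "carry_out", "kwargs": {
  "series": [
    [[-0.043,0.003,-0.034,0,-0.015,0,0.6],[-0.044,0.003,-0.032,0,-0.016,0,0.6],[-0.045,0.003,-0.031,0,-0.015,0,0.6],[-0.046,0.003,-0.029,0,-0.016,0,0.6],[-0.047,0.003,-0.028,0,-0.015,0,0.6],[-0.047,0.003,-0.026,0,-0.016,0,0.6],[-0.048,0.003,-0.025,0,-0.015,0,0.6],[-0.049,0.003,-0.023,0,-0.016,0,0.6],[-0.05,0.003,-0.022,0,-0.015,0,0.6],[-0.051,0.003,-0.02,0,-0.016,0,0.6]]
  ]
}}

```text
clock: 2.15
position: [0.3404, 0.2268, 0.3814]
orientation: [[-0.103, 0.005, -0.995], [0.995, 0.004, -0.103], [0.003, -1.0, -0.006]]
force: [0.7, -0.2, 0.1]
gripper_width: 0.398
```

```bash
python3 -c "
from plan import *
st()
plan([.5146,-.1595,.33],113.5,10,.6)"
```

```text
t 2.15 p [0.3404 0.2268 0.3814] yaw 95.93 F [ 0.7 -0.2  0.1] T [ 0.02 -0.03  0.03] w 0.398 j [ 2.610e+01 -2.500e+01  1.252e+02  1.000e-01  7.950e+01 -6.980e+01]
[-0.05, 0.006, -0.017, 0.0, -0.015, 0.0, 0.6]
[-0.051, 0.006, -0.015, 0.0, -0.015, 0.0, 0.6]
[-0.051, 0.006, -0.013, 0.0, -0.015, 0.0, 0.6]
[-0.052, 0.007, -0.012, 0.0, -0.014, 0.0, 0.6]
[-0.052, 0.006, -0.01, 0.001, -0.015, 0.0, 0.6]
[-0.052, 0.006, -0.009, 0.0, -0.014, 0.0, 0.6]
[-0.053, 0.007, -0.007, 0.001, -0.015, 0.0, 0.6]
[-0.053, 0.006, -0.006, 0.0, -0.014, 0.0, 0.6]
[-0.053, 0.007, -0.004, 0.001, -0.015, 0.0, 0.6]
[-0.052, 0.006, -0.002, 0.0, -0.014, 0.001, 0.6]
```

Call:
{"fn": "carry_out", "kwargs": {
  "series": [
    [[-0.05,0.006,-0.017,0,-0.015,0,0.6],[-0.051,0.006,-0.015,0,-0.015,0,0.6],[-0.051,0.006,-0.013,0,-0.015,0,0.6],[-0.052,0.007,-0.012,0,-0.014,0,0.6],[-0.052,0.006,-0.01,0.001,-0.015,0,0.6],[-0.052,0.006,-0.009,0,-0.014,0,0.6],[-0.053,0.007,-0.007,0.001,-0.015,0,0.6],[-0.053,0.006,-0.006,0,-0.014,0,0.6],[-0.053,0.007,-0.004,0.001,-0.015,0,0.6],[-0.052,0.006,-0.002,0,-0.014,0.001,0.6]]
  ]
}}

```text
clock: 3.4
position: [0.52, -0.1731, 0.333]
orientation: [[-0.405, 0.011, -0.914], [0.914, 0.001, -0.405], [-0.004, -1.0, -0.01]]
force: [0.4, 0.5, 0.4]
gripper_width: 0.398
```

```bash
python3 -c "
from plan import *
from h import *
st()
plan([.5146,-.1595,.29],113.5,3,.6)
c=snap('top','t1');c=snap('side','s1')
"
```

```text
t 3.4 p [ 0.52   -0.1731  0.333 ] yaw 113.92 F [0.4 0.5 0.4] T [ 0.02 -0.02 -0.04] w 0.398 j [ -24.1   -2.7  111.7    0.3   70.4 -138.1]
[0.006, 0.018, -0.0, 0.002, 0.001, -0.001, 0.6]
[0.006, 0.018, -0.0, 0.001, 0.001, -0.0, 0.6]
[0.006, 0.018, -0.0, 0.002, 0.002, -0.001, 0.6]
```

View pics/s1.png

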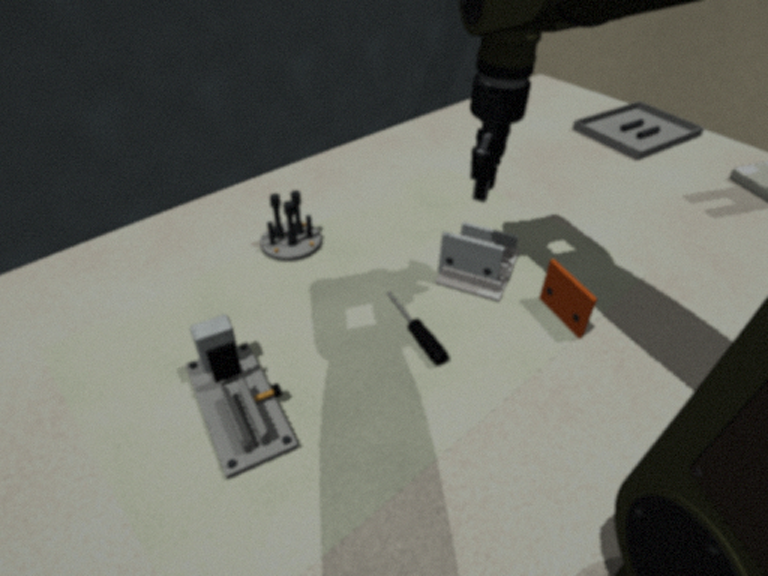

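View pics/t1.png

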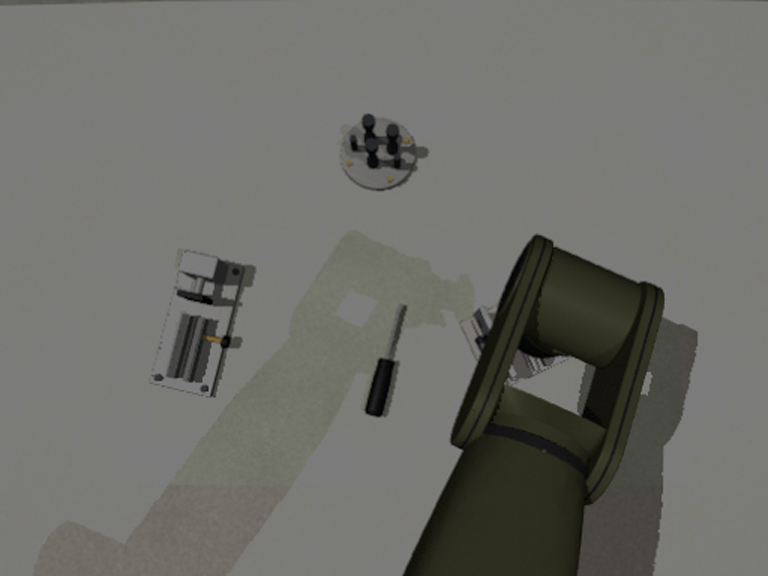

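Call:
{"fn": "carry_out", "kwargs": {
  "series": [
    [[0.006,0.018,0,0.002,0.001,-0.001,0.6],[0.006,0.018,0,0.001,0.001,0,0.6],[0.006,0.018,0,0.002,0.002,-0.001,0.6],[0,0,0,0,0,0,0.6]]
  ]
}}

```text
clock: 4.0
position: [0.513, -0.1577, 0.2851]
orientation: [[-0.395, -0.005, -0.919], [0.919, 0.002, -0.395], [0.003, -1.0, 0.004]]
force: [-0.5, 0.6, -0.3]
gripper_width: 0.401
```

```bash
python3 -c "
from plan import *
from h import *
st()
plan([.5146,-.1595,.25],113.8,2,.6)
c=snap('side','s2')
im=cv2.imread('pics/s2.png')[100:340,380:640]
cv2.imwrite('pics/s2c.png',cv2.resize(im,None,fx=2.4,fy=2.4))
# projected grasp centre line
s=observe();R=s['orientation'];p=s['position']
print((proj(c,[p+R[:,1]*.155,p+R[:,1]*.173])*1.5-[100,380])*2.4)
"
```

```text
t 4.0 p [ 0.513  -0.1577  0.2851] yaw 113.29 F [-0.5  0.6 -0.3] T [-0.    0.03 -0.01] w 0.401 j [ -22.8   -1.   115.1   -0.    66.3 -136.1]
[-0.002, 0.022, -0.001, -0.001, -0.002, 0.001, 0.6]
[-0.001, 0.022, -0.0, -0.001, -0.002, 0.001, 0.6]
[[280.15151244 230.35862148]
 [303.77694659 226.59315513]]
```

View pics/s2c.png

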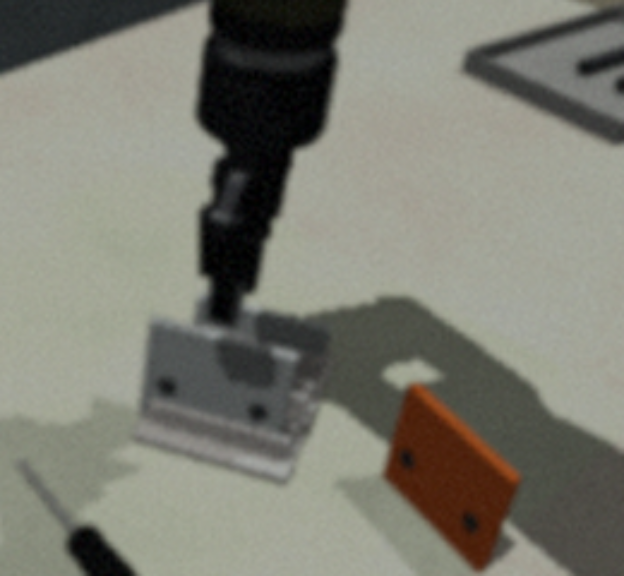

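Call:
{"fn": "carry_out", "kwargs": {
  "series": [
    [[-0.001,0.025,-0.001,0,-0.002,0,0.6],[-0.001,0.025,0,0,-0.002,0,0.6],[0,0.025,0,0,0,0,0.6],[0,0.008,0,0,0,0,0.6],[0,0,0,0,0,0,0.6]]
  ]
}}

```text
clock: 4.68
position: [0.5152, -0.159, 0.2165]
orientation: [[-0.404, -0.001, -0.915], [0.915, 0.0, -0.404], [0.0, -1.0, 0.001]]
force: [-0.1, -0.5, -0.3]
gripper_width: 0.403
```

```bash
python3 -c "
from plan import *
st();st()
plan([.5146,-.1595,.218],113.8,1,.6)
"
```

```text
t 4.67 p [ 0.5152 -0.159   0.2165] yaw 113.84 F [-0.1 -0.5 -0.3] T [-0.02  0.02 -0.03] w 0.403 j [ -22.9    4.5  116.9   -0.    58.6 -136.7]
t 4.67 p [ 0.5152 -0.159   0.2165] yaw 113.84 F [-0.1 -0.5 -0.3] T [-0.02  0.02 -0.03] w 0.403 j [ -22.9    4.5  116.9   -0.    58.6 -136.7]
[-0.0, -0.002, 0.001, -0.0, 0.0, 0.0, 0.6]
```

Call:
{"fn": "carry_out", "kwargs": {
  "series": [
    [[0,0,0,0,0,0,1],[0,0,0,0,0,0,1],[0,0,0,0,0,0,1],[0,0,0,0,0,0,1],[0,0,0,0,0,0,1]]
  ],
  "newtons": 25
}}

```text
clock: 5.3
position: [0.5153, -0.1588, 0.2174]
orientation: [[-0.404, 0.0, -0.915], [0.915, 0.0, -0.404], [0.0, -1.0, -0.0]]
force: [-0.4, 0.4, -1.9]
gripper_width: 0.086
```

```bash
python3 -c "
from plan import *
st()"
```

```text
t 5.3 p [ 0.5153 -0.1588  0.2174] yaw 113.85 F [-0.4  0.4 -1.9] T [0.14 0.06 0.07] w 0.086 j [ -22.8    4.4  116.9    0.    58.7 -136.7]
```

Call:
{"fn": "carry_out", "kwargs": {
  "series": [
    [[0,0,0,0,0,0,1],[0,-0.012,0,0,0,0,1],[0,-0.025,0,0,0,0,1],[0,-0.04,0,0,0,0,1],[0,-0.04,0,0,0,0,1],[0,-0.03,0,0,0,0,1],[0,0,0,0,0,0,1]]
  ],
  "newtons": 70
}}

```text
clock: 6.18
position: [0.5155, -0.1595, 0.3426]
orientation: [[-0.404, 0.005, -0.915], [0.915, -0.003, -0.404], [-0.005, -1.0, -0.003]]
force: [0.4, -0.3, -1.9]
gripper_width: 0.081
```

```bash
python3 -c "
from plan import *
from h import *
st()
c=snap('side','s3')"
```

```text
t 6.17 p [ 0.5155 -0.1595  0.3426] yaw 113.83 F [ 0.4 -0.3 -1.9] T [ 0.02 -0.06  0.03] w 0.081 j [-2.290e+01 -4.300e+00  1.123e+02 -1.000e-01  7.170e+01 -1.367e+02]
```

View pics/s3.png

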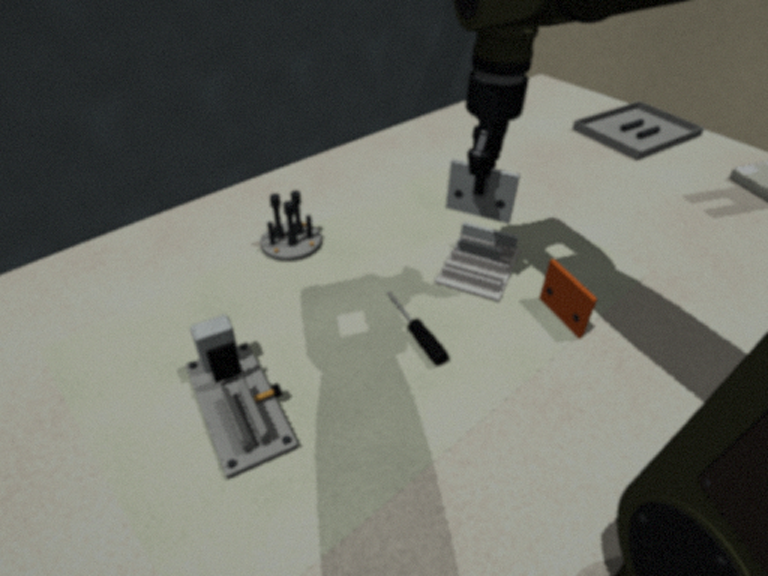

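```bash
python3 - <<'E'
from fit import *
for cam,(r0,r1,a,b),f in ((ct,(200,262,95,160),'zt'),(cs,(235,305,135,205),'zs')):
    im=np.array(cam['image'])[r0:r1,a:b,::-1].astype(float); im=np.clip(im*255/np.percentile(im,98),0,255).astype(np.uint8)
    cv2.imwrite(f'pics/{f}.png',cv2.resize(im,None,fx=8.5,fy=8.5,interpolation=cv2.INTER_CUBIC))
E
```

```text
(no output)
```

View pics/zt.png

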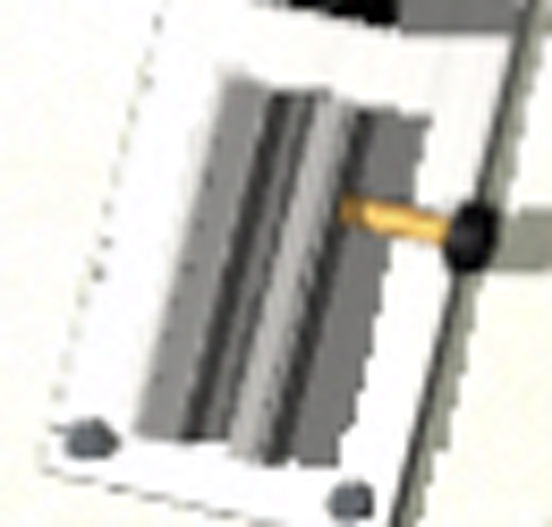

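View pics/zs.png

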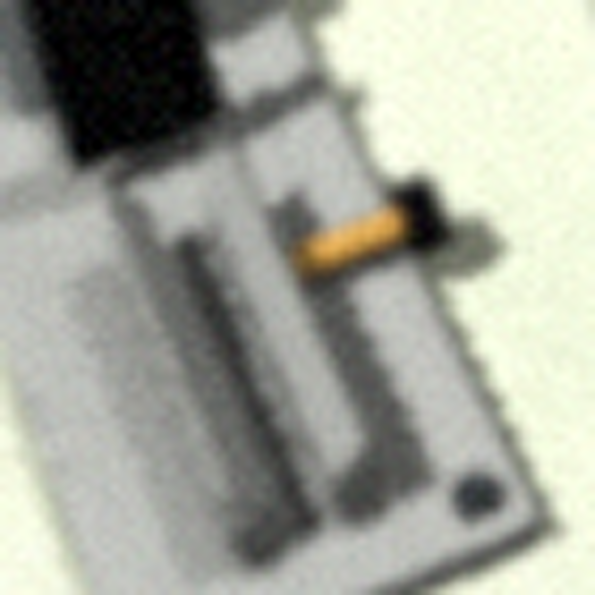

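```bash
python3 - <<'E'
from fit import *
Z=(200,95,8.5); S=(235,135,8.5)
pts=[((292,92),(.045,.006,.012)),((213,438),(-.045,.006,.012)),((268,90),(.045,.006,.032)),((183,436),(-.045,.006,.032)),((318,95),(.045,-.006,.032)),((232,445),(-.045,-.006,.032))]
f,e=fit(ct,Z,pts,[.51,.27,-.22]);show('slot top',f,e);print(e)
G=(0,255,0);R=(0,0,255)
def box(q,x0,x1,y0,y1,z,col):
    W=world(q,[(x0,y0,z),(x1,y0,z),(x1,y1,z),(x0,y1,z)]); return [(W[i],W[(i+1)%4],col) for i in range(4)]
def fx(q): return box(q,-.06,.13,-.045,.045,.012,R)+box(q,-.045,.045,-.006,.006,.012,G)+box(q,-.045,.045,-.006,.006,.032,(255,255,0))+box(q,-.045,.045,-.0145,.0145,.040,(255,0,0))+box(q,.065,.073,-.018,.018,.08,G)+box(q,.065,.073,-.018,.018,.024,G)
np.save('f_top.npy',f)
overlay(ct,(160,90,5),(120,80),fx(f),'p1'); overlay(cs,(200,110,5),(125,100),fx(f),'p2')
E
```

```text
slot top [0.5109 0.2646] -11.424217019691676 maxres px 1.1041549004918636
[[-0.3582  0.0707]
 [ 0.5806 -0.5692]
 [-1.1042  0.3388]
 [ 0.6369  0.1805]
 [-0.5586 -0.0249]
 [ 0.7609 -0.009 ]]
```

View pics/p1.png

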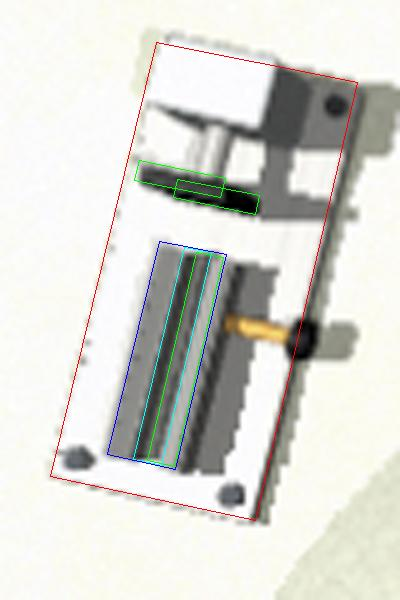

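View pics/p2.png

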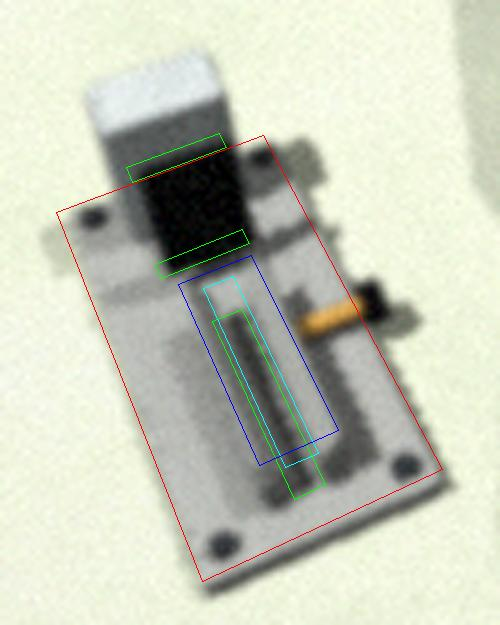

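```bash
cat > edge.py <<'E'
from fit import *
from scipy.ndimage import map_coordinates, gaussian_filter
def edges(cam,q,segs,w=4,n=25):
    g=gaussian_filter(np.array(cam['image']).astype(float).mean(2),.7)
    L=[];P=[];N=[]
    for A,B,sg in segs:   # sg: +1 brighter on the left-normal side, -1 darker, 0 any
        l=np.linspace(A,B,n+2)[1:-1]; p=proj(cam,world(q,l)); d=p[-1]-p[0]; d/=np.linalg.norm(d); nn=np.array([-d[1],d[0]])
        t=np.arange(-w,w+.01,.2)
        for li,pi in zip(l,p):
            s=map_coordinates(g,[pi[0]+t*nn[0],pi[1]+t*nn[1]],order=1,mode='nearest'); ds=np.gradient(s,t)
            v=abs(ds) if sg==0 else ds*sg
            k=v.argmax()
            if v[k]<2.0 or k in(0,len(t)-1): continue
            L.append(li);P.append(pi+t[k]*nn);N.append(nn)
    return L,np.array(P),np.array(N)
def refine(cams,q,iters=6,w=4):
    for it in range(iters):
        D=[(c,*edges(c,q,s,w if it<2 else 2.0)) for c,s in cams]
        f=lambda x:np.concatenate([((proj(c,world(x,L))-P)*N).sum(1) for c,L,P,N in D])
        r=least_squares(f,q,x_scale=[.01,.01,.1],loss='soft_l1',f_scale=.5); q=r.x
    return q,np.sqrt(np.mean(f(q)**2)),[len(d[1]) for d in D]
E
cat > e1.py <<'E'
from edge import *
sp=[((.065,-.018,.024),(.065,-.018,.08),0),((.065,.018,.024),(.065,.018,.08),0),((.065,-.018,.024),(.065,.018,.024),0),((-.06,-.045,.012),(.13,-.045,.012),0),((-.06,-.045,.012),(-.06,.045,.012),0)]
tp=[((-.06,.045,.012),(.13,.045,.012),0),((-.06,-.045,.012),(.13,-.045,.012),0),((.045,.006,.012),(-.045,.006,.012),0),((.045,.006,.032),(-.045,.006,.032),0),((.045,-.006,.032),(-.045,-.006,.032),0),((.065,-.018,.08),(.065,.018,.08),0)]
q0=np.array([.510,.264,np.radians(-12.5)])
qs=refine([(cs,sp)],q0);show('side',qs[0],np.array([qs[1]]));print(qs[2])
for s in (0,1,2,3,4):
    L,P,N=edges(cs,qs[0],[sp[s]],2.); 
    if len(L): print(s,len(L),((proj(cs,world(qs[0],L))-P)*N).sum(1).mean().round(2))
qt=refine([(ct,tp)],q0);show('top',qt[0],np.array([qt[1]]));print(qt[2])
for s in range(6):
    L,P,N=edges(ct,qt[0],[tp[s]],2.); 
    if len(L): print(s,len(L),((proj(ct,world(qt[0],L))-P)*N).sum(1).mean().round(2))
qb=refine([(ct,tp),(cs,sp)],q0);show('both',qb[0],np.array([qb[1]]))
G=(0,255,0);R=(0,0,255)
def box(q,x0,x1,y0,y1,z,col):
    W=world(q,[(x0,y0,z),(x1,y0,z),(x1,y1,z),(x0,y1,z)]); return [(W[i],W[(i+1)%4],col) for i in range(4)]
def fx(q): return box(q,-.06,.13,-.045,.045,.012,R)+box(q,-.045,.045,-.006,.006,.012,G)+box(q,-.045,.045,-.006,.006,.032,(255,255,0))+box(q,-.045,.045,-.0145,.0145,.040,(255,0,0))+box(q,.065,.073,-.018,.018,.08,G)+box(q,.065,.073,-.018,.018,.024,G)
overlay(ct,(160,90,5),(120,80),fx(qt[0]),'p1'); overlay(cs,(200,110,5),(120,100),fx(qs[0]),'p2')
a=[cv2.imread(f'pics/p{i}.png') for i in (1,2)]; print(a[0].shape,a[1].shape); cv2.imwrite('pics/p12.png',np.hstack(a)[:, :900] if 0 else cv2.resize(np.hstack(a),(800,533)))
E
python3 e1.py
```

```text
side [0.5016 0.2646] -11.130749733724528 maxres px 0.5891672148870932
[115]
0 24 -0.21
1 23 0.14
2 20 -0.24
3 22 0.27
4 25 0.16
top [0.5077 0.266 ] -12.98128706279667 maxres px 0.5834495710012079
[129]
0 22 0.21
1 23 -0.17
2 9 0.16
3 24 -0.1
4 25 -0.1
5 25 0.11
both [0.5022 0.2672] -13.127057414637491 maxres px 0.5319009763445981
(600, 400, 3) (600, 500, 3)
```

View pics/p12.png

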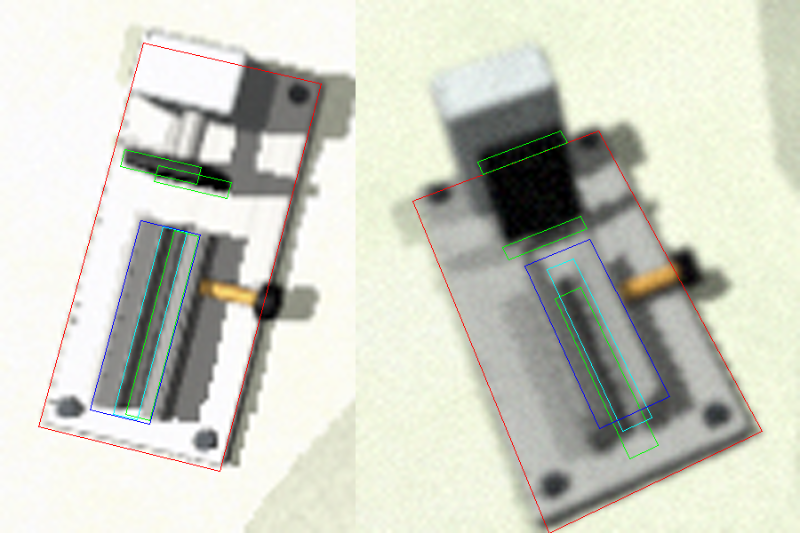

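```bash
cat > e2.py <<'E'
from edge import *
sp=[((.065,-.018,.03),(.065,-.018,.076),0),((.065,.018,.03),(.065,.018,.076),0),((-.06,-.045,.012),(-.06,.045,.012),-1),((-.045,-.0145,.040),(.045,-.0145,.040),0),((-.06,.045,.012),(.1,.045,.012),0)]
q0=np.array([.509,.262,np.radians(-13)])
G=(0,255,0);R=(0,0,255)
def box(q,x0,x1,y0,y1,z,col):
    W=world(q,[(x0,y0,z),(x1,y0,z),(x1,y1,z),(x0,y1,z)]); return [(W[i],W[(i+1)%4],col) for i in range(4)]
def fx(q): return box(q,-.06,.13,-.045,.045,.012,R)+box(q,-.045,.045,-.006,.006,.012,G)+box(q,-.045,.045,-.006,.006,.032,(255,255,0))+box(q,-.045,.045,-.0145,.0145,.040,(255,0,0))+box(q,.065,.073,-.018,.018,.08,G)+box(q,.065,.073,-.018,.018,.024,G)
if __name__=='__main__':
    qs=refine([(cs,sp)],q0,w=2.5);show('side',qs[0],np.array([qs[1]]));print(qs[2])
    for s in range(5):
        L,P,N=edges(cs,qs[0],[sp[s]],2.); 
        if len(L): print(s,len(L),((proj(cs,world(qs[0],L))-P)*N).sum(1).mean().round(2))
    np.save('f_side.npy',qs[0])
    overlay(cs,(205,115,6),(100,95),fx(qs[0]),'p3')
E
python3 e2.py
```

```text
side [0.5082 0.2647] -12.644138304595948 maxres px 0.6690065780727223
[117]
0 25 0.16
1 25 0.14
2 25 0.02
3 22 0.33
4 20 -1.36
```

View pics/p3.png

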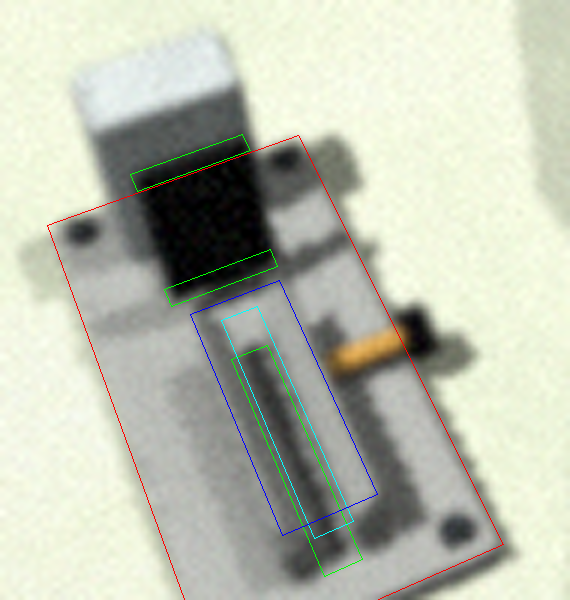

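```bash
python3 -c "
from plan import *
st()
plan([.505,.258,.335],76.8,10,1)"
```

```text
t 6.22 p [ 0.5152 -0.1593  0.3409] yaw 113.83 F [-0.1 -0.1 -0.9] T [ 0.01 -0.   -0.05] w 0.087 j [-2.290e+01 -4.200e+00  1.124e+02 -1.000e-01  7.170e+01 -1.367e+02]
[0.048, 0.001, -0.02, 0.0, 0.031, -0.0, 1]
[0.049, 0.001, -0.017, 0.0, 0.031, -0.0, 1]
[0.05, 0.001, -0.013, 0.0, 0.031, -0.0, 1]
[0.051, 0.0, -0.01, 0.0, 0.031, -0.0, 1]
[0.052, 0.001, -0.007, 0.0, 0.031, -0.0, 1]
[0.052, 0.0, -0.003, 0.0, 0.031, -0.0, 1]
[0.052, 0.001, -0.0, 0.0, 0.031, -0.0, 1]
[0.052, 0.0, 0.003, 0.0, 0.031, -0.0, 1]
[0.052, 0.001, 0.007, 0.001, 0.03, -0.0, 1]
[0.052, 0.0, 0.01, 0.0, 0.031, -0.001, 1]
```

Call:
{"fn": "carry_out", "kwargs": {
  "series": [
    [[0.048,0.001,-0.02,0,0.031,0,1],[0.049,0.001,-0.017,0,0.031,0,1],[0.05,0.001,-0.013,0,0.031,0,1],[0.051,0,-0.01,0,0.031,0,1],[0.052,0.001,-0.007,0,0.031,0,1],[0.052,0,-0.003,0,0.031,0,1],[0.052,0.001,0,0,0.031,0,1],[0.052,0,0.003,0,0.031,0,1],[0.035,0.001,0.005,0,0.03,0,1],[0,0,0,0,0,0,1]]
  ]
}}

```text
clock: 7.48
position: [0.5042, 0.2118, 0.318]
orientation: [[0.187, -0.021, -0.982], [0.982, -0.005, 0.188], [-0.009, -1.0, 0.02]]
force: [0.5, -0.4, -1.3]
gripper_width: 0.085
```

```bash
python3 -c "
from plan import *
st()
plan([.506,.266,.29],76.8,3,1)"
```

```text
t 7.47 p [0.5042 0.2118 0.318 ] yaw 79.19 F [ 0.5 -0.4 -1.3] T [ 0.02 -0.05 -0.02] w 0.085 j [ 1.710e+01 -1.600e+00  1.122e+02  1.000e-01  7.070e+01 -6.210e+01]
[0.022, 0.012, 0.003, -0.003, 0.007, -0.001, 1]
[0.023, 0.011, 0.004, -0.003, 0.006, -0.002, 1]
[0.022, 0.012, 0.004, -0.004, 0.007, -0.001, 1]
```

Call:
{"fn": "carry_out", "kwargs": {
  "series": [
    [[0.022,0.006,0.003,-0.003,0.007,-0.001,1],[0.023,0.006,0.004,-0.003,0.006,-0.002,1],[0.022,0.006,0.004,-0.004,0.007,-0.001,1],[0,0,0,0,0,0,1]]
  ]
}}

```text
clock: 7.98
position: [0.5052, 0.2641, 0.2974]
orientation: [[0.229, -0.006, -0.973], [0.973, -0.006, 0.229], [-0.007, -1.0, 0.005]]
force: [0.4, -0.3, -2.3]
gripper_width: 0.087
```

```bash
python3 -c "
from plan import *
st()
plan([.506,.266,.28],76.8,2,1)"
```

```text
t 7.97 p [0.5052 0.2641 0.2974] yaw 76.74 F [ 0.4 -0.3 -2.3] T [-0.01 -0.09 -0.01] w 0.087 j [ 22.2   2.4 110.3  -0.2  67.8 -54.4]
[0.001, 0.011, -0.0, -0.001, -0.0, -0.002, 1]
[0.002, 0.011, -0.0, -0.001, -0.0, -0.002, 1]
```

Call:
{"fn": "carry_out", "kwargs": {
  "series": [
    [[0.001,0.01,0,-0.002,0,-0.002,1],[0.001,0.01,0,-0.001,0,-0.002,1],[0,0,0,0,0,0,1]]
  ]
}}

```text
clock: 8.35
position: [0.5054, 0.2633, 0.279]
orientation: [[0.231, 0.0, -0.973], [0.973, -0.001, 0.231], [-0.001, -1.0, -0.0]]
force: [0.6, -0.1, -1.9]
gripper_width: 0.088
```

```bash
cat > e3.py <<'E'
import sys
from edge import *
from e2 import fx,box
from plan import *
tag=sys.argv[1]
st(); s=observe(); p=s['position'];R=s['orientation']
C=snap('side','s'+tag);T=snap('top','t'+tag)
fs=np.load('f_side.npy')
def cp(z0=.209):
    def w(x,y,z): return p+R@np.array([y,z,-x])   # coupon x = -tool z
    B=lambda z:[w(.05,.004,z),w(-.05,.004,z),w(-.05,-.004,z),w(.05,-.004,z)]
    o=[]
    for z,c in((z0-.08,(0,255,255)),(z0,(0,255,255))):
        b=B(z); o+=[(b[i],b[(i+1)%4],c) for i in range(4)]
    return o
crop=(195,110,6)
overlay(C,crop,(100,100),[],'x'+tag+'a'); overlay(C,crop,(100,100),cp()+fx(fs),'x'+tag+'b')
E
python3 e3.py 4
```

```text
t 8.35 p [0.5054 0.2633 0.279 ] yaw 76.67 F [ 0.6 -0.1 -1.9] T [-0.02  0.05  0.01] w 0.088 j [ 22.1   3.5 111.1  -0.   65.4 -54.5]
```

View pics/x4a.png

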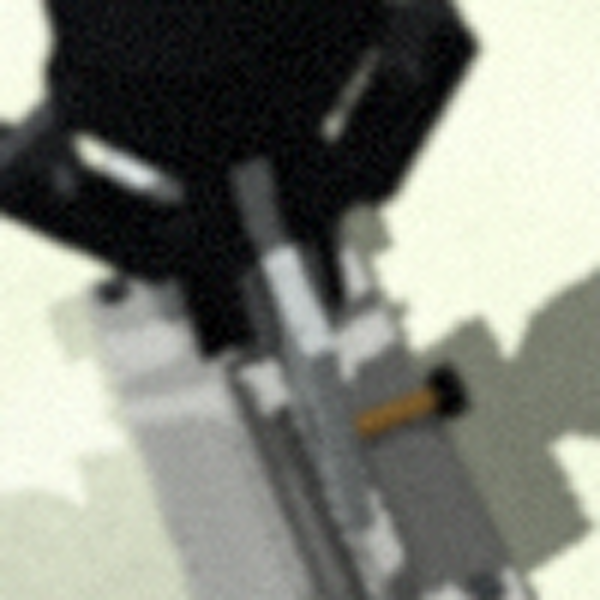

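View pics/x4b.png

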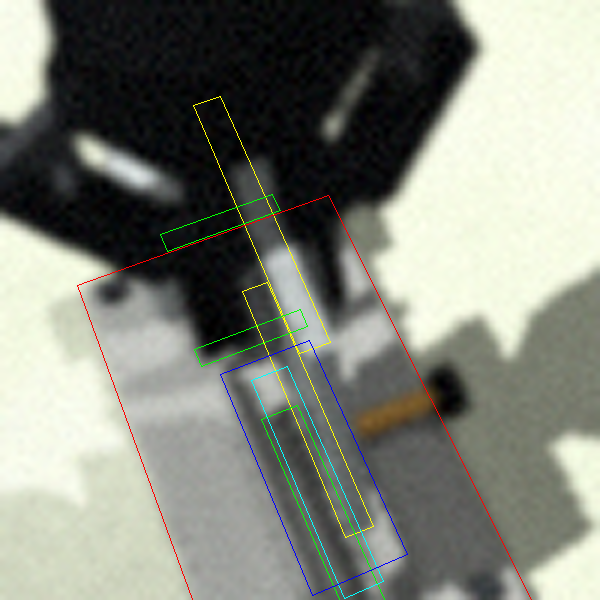

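View pics/t4.png

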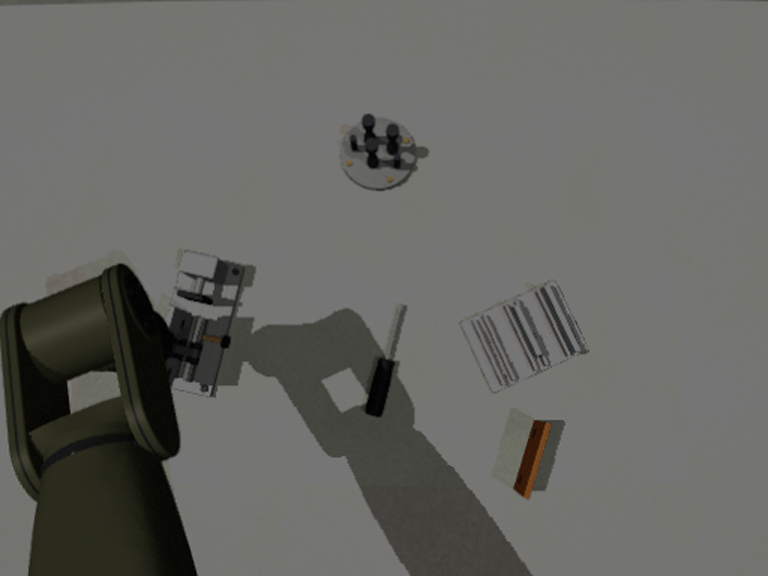

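```bash
python3 - <<'E'
import pickle
from edge import *
from h import *
im0=cv2.imread('pics/side0.png')
# average of several clean frames: side0, s1, s2 (downsample back)
fr=[cv2.resize(cv2.imread(f'pics/{n}.png'),(512,384),interpolation=cv2.INTER_AREA).astype(float) for n in('side0','s2','s3')]
m=np.mean(fr,0); cv2.imwrite('pics/sidemean.png',m.astype(np.uint8))
c=dict(pickle.load(open('pics/side.pkl','rb'))); c['image']=m[:,:,::-1]; pickle.dump(c,open('pics/sidemean.pkl','wb'))
from e2 import box,G
def fx2(q):
    o=box(q,-.045,.045,-.006,.006,.012,G)
    W=lambda *a: world(q,[a])[0]
    for y in(.006,-.006): o.append((W(-.045,y,.032),W(.045,y,.032),(255,255,0)))
    for y in(.0145,-.0145): o.append((W(-.045,y,.040),W(.045,y,.040),(255,0,0)))
    for x in(-.045,.045):
        for s in(1,-1): o+= [(W(x,.006*s,.012),W(x,.006*s,.032),(0,0,255)),(W(x,.006*s,.032),W(x,.0145*s,.040),(0,0,255))]
    return o
for i,q in enumerate([(.5082,.2647,-12.64),(.508,.266,-14.2)]):
    q=[q[0],q[1],np.radians(q[2])]
    overlay(c,(240,135,9),(60,60),fx2(q),f'y{i}')
overlay(c,(240,135,9),(60,60),[],'y2')
E
python3 -c "
import cv2,numpy as np
a=[cv2.imread(f'pics/y{i}.png') for i in (0,2)]
print(a[0].shape); cv2.imwrite('pics/y02.png',cv2.resize(np.hstack(a),(1080,540))[:, :])"
```

```text
(540, 540, 3)
```

View pics/y2.png

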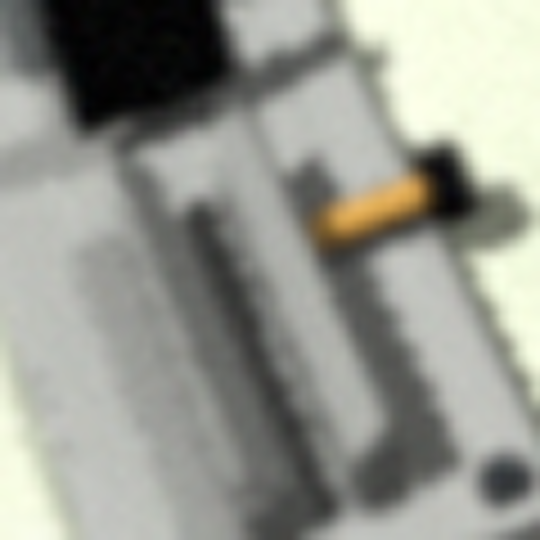

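View pics/y0.png

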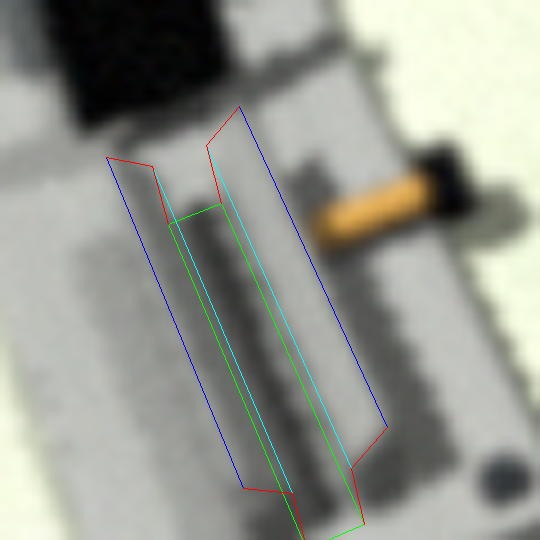

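View pics/y1.png

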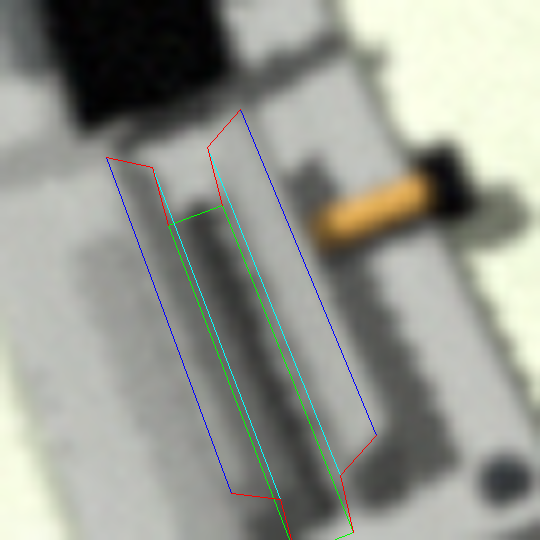

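```bash
python3 -c "
from plan import *
plan([.506,.267,.252],76.4,2,1,4)"
```

```text
[0.0021, 0.0175, 0.0003, 0.0004, 0.0012, 0.0001, 1]
[0.0021, 0.0175, 0.0004, 0.0003, 0.0011, 0.0, 1]
```

Call:
{"fn": "carry_out", "kwargs": {
  "series": [
    [[0.002,0.017,0,0,0.001,0,1],[0.002,0.015,0,0,0.001,0,1],[0,0,0,0,0,0,1]]
  ]
}}

```text
clock: 8.82
position: [0.5067, 0.2669, 0.2529]
orientation: [[0.235, 0.002, -0.972], [0.972, 0.0, 0.235], [0.001, -1.0, -0.002]]
force: [-0.0, -0.7, -0.9]
gripper_width: 0.084
```

```bash
python3 -c "
import numpy as np;np.save('f_side.npy',[.508,.2655,np.radians(-13.6)])"; python3 e3.py 5; python3 -c "
from plan import *
plan([.506,.267,.24],76.4,1,1,4)"
```

```text
t 8.82 p [0.5067 0.2669 0.2529] yaw 76.42 F [-0.  -0.7 -0.9] T [-0.02 -0.02  0.01] w 0.084 j [ 22.4   5.6 111.6  -0.   62.6 -54. ]
[-0.0003, 0.0177, 0.0014, 0.0017, 0.0001, 0.0008, 1]
```

View pics/x5a.png

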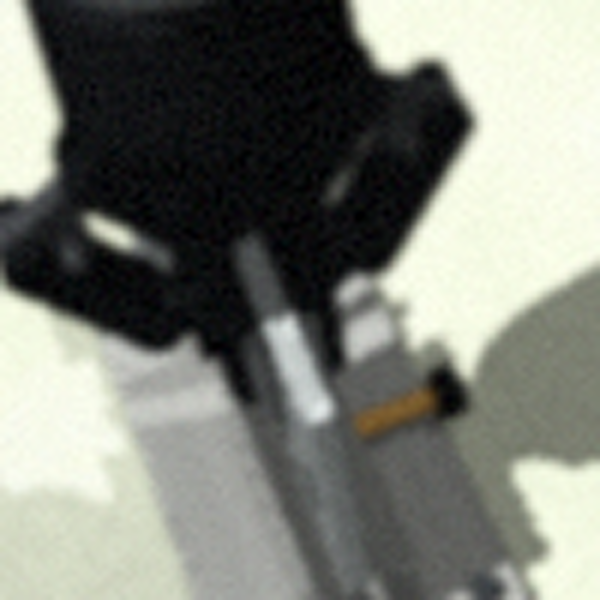

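View pics/x5b.png

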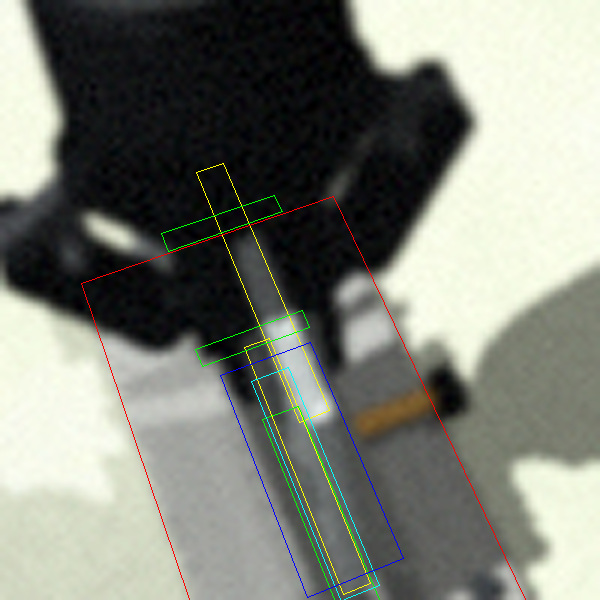

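Call:
{"fn": "carry_out", "kwargs": {
  "series": [
    [[0,0.009,0.001,0.001,0,0.001,1],[0,0.009,0,0,0,0,1],[0,0,0,0,0,0,1]]
  ]
}}

```text
clock: 9.3
position: [0.5066, 0.2672, 0.2397]
orientation: [[0.234, 0.003, -0.972], [0.972, -0.001, 0.234], [-0.0, -1.0, -0.003]]
force: [-0.8, 0.2, -2.9]
gripper_width: 0.086
```

```bash
python3 -c "
from plan import *
st()
plan([.506,.267,.23],76.4,1,1,4)"
```

```text
t 9.3 p [0.5066 0.2672 0.2397] yaw 76.44 F [-0.8  0.2 -2.9] T [-0.17  0.03  0.  ] w 0.086 j [ 2.25e+01  6.60e+00  1.12e+02 -1.00e-01  6.13e+01 -5.39e+01]
[-0.0005, 0.0122, 0.0008, 0.0013, 0.0003, -0.0001, 1]
```

Call:
{"fn": "carry_out", "kwargs": {
  "series": [
    [[0,0.007,0,0.001,0,0,1],[0,0.006,0,0.001,0,0,1],[0,0,0,0,0,0,1]]
  ]
}}

```text
clock: 9.68
position: [0.5066, 0.2671, 0.2285]
orientation: [[0.235, -0.002, -0.972], [0.972, 0.0, 0.235], [-0.0, -1.0, 0.002]]
force: [-0.6, -0.5, -1.4]
gripper_width: 0.08
```

```bash
python3 -c "
from plan import *
st()
plan([.506,.267,.22],76.4,1,1,4)"
```

```text
t 9.68 p [0.5066 0.2671 0.2285] yaw 76.43 F [-0.6 -0.5 -1.4] T [ 0.   -0.    0.01] w 0.08 j [ 2.240e+01  7.500e+00  1.122e+02  1.000e-01  6.030e+01 -5.400e+01]
[-0.0003, 0.0106, 0.0007, -0.0009, 0.0002, -0.0001, 1]
```

Call:
{"fn": "carry_out", "kwargs": {
  "series": [
    [[0,0.005,0,0,0,0,1],[0,0.003,0,0,0,0,1],[0,0,0,0,0,0,1]]
  ]
}}

```text
clock: 10.05
position: [0.5066, 0.2672, 0.2217]
orientation: [[0.235, -0.002, -0.972], [0.972, 0.0, 0.235], [-0.0, -1.0, 0.002]]
force: [-1.1, -0.9, -1.8]
gripper_width: 0.081
```

```bash
python3 -c "
from plan import *
st()"
```

```text
t 10.05 p [0.5066 0.2672 0.2217] yaw 76.43 F [-1.1 -0.9 -1.8] T [-0.04 -0.03 -0.  ] w 0.081 j [ 2.240e+01  8.100e+00  1.124e+02  1.000e-01  5.960e+01 -5.400e+01]
```

Call:
{"fn": "carry_out", "kwargs": {
  "series": [
    [[0,0.002,0,0,0,0,1],[0,0,0,0,0,0,1]]
  ]
}}

```text
clock: 10.3
position: [0.5068, 0.2673, 0.2215]
orientation: [[0.234, -0.002, -0.972], [0.972, -0.0, 0.234], [-0.001, -1.0, 0.002]]
force: [-1.0, -1.3, -2.9]
gripper_width: 0.083
```

Call:
{"fn": "carry_out", "kwargs": {
  "series": [
    [[0,0.002,0,0,0,0,1],[0,0,0,0,0,0,1]]
  ]
}}

```text
clock: 10.55
position: [0.5069, 0.2675, 0.2214]
orientation: [[0.234, -0.003, -0.972], [0.972, -0.001, 0.234], [-0.001, -1.0, 0.002]]
force: [-0.1, -1.8, -2.1]
gripper_width: 0.084
```

Call:
{"fn": "carry_out", "kwargs": {
  "series": [
    [[0,0.003,0,0,0,0,1]]
  ]
}}

```text
clock: 10.68
position: [0.5072, 0.2677, 0.2213]
orientation: [[0.234, -0.004, -0.972], [0.972, -0.001, 0.234], [-0.002, -1.0, 0.003]]
force: [-11.4, -3.8, 23.2]
gripper_width: 0.083
```

```bash
python3 e3.py 6
```

```text
t 10.68 p [0.5072 0.2677 0.2213] yaw 76.5 F [-11.4  -3.8  23.2] T [-1.05  1.75  0.09] w 0.083 j [ 22.5   8.2 112.3   0.   59.7 -54. ]
```

View pics/x6a.png

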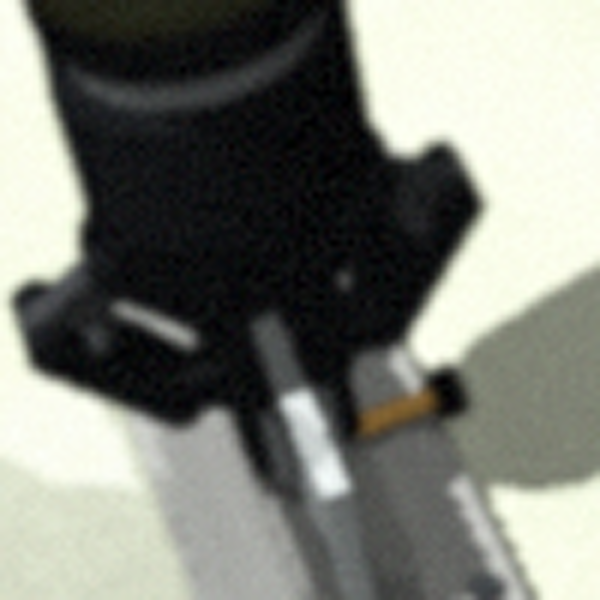

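View pics/x6b.png

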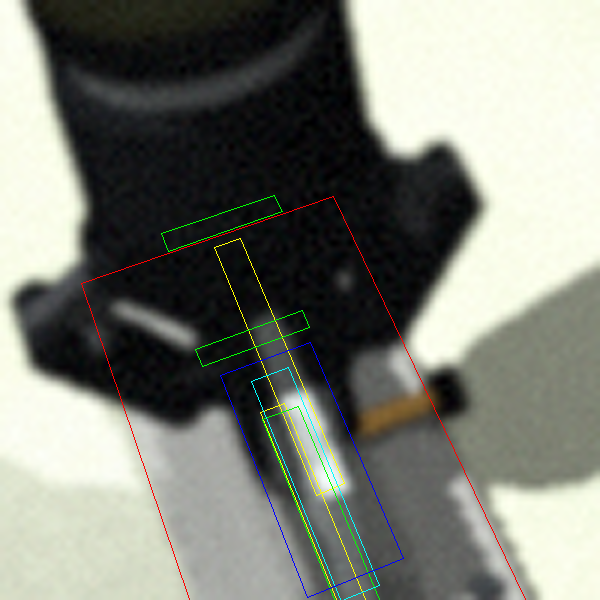

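Call:
{"fn": "carry_out", "kwargs": {
  "series": [
    [[0,0,0,0,0,0,1],[0,0,-0.008,0,0,0,1],[0,0,-0.006,0,0,0,1]]
  ]
}}

```text
clock: 11.15
position: [0.5177, 0.2653, 0.2216]
orientation: [[0.233, -0.006, -0.973], [0.973, -0.001, 0.233], [-0.003, -1.0, 0.005]]
force: [-4.5, -1.3, 4.9]
gripper_width: 0.081
```

```bash
cat > sx.py <<'E'
from plan import *
st(); s=observe(); a=np.radians(-13.6); u=np.array([np.cos(a),np.sin(a)]); n=np.array([-u[1],u[0]])
d=s['position'][:2]-[.508,.2655]; print('slot x %.4f y %.4f  Fx %.1f Fy %.1f Fz %.1f'%(d@u,d@n,s['force'][:2]@u,s['force'][:2]@n,s['force'][2]))
E
python3 sx.py
```

```text
t 11.15 p [0.5177 0.2653 0.2216] yaw 76.54 F [-4.5 -1.3  4.9] T [-0.16  0.77  0.07] w 0.081 j [ 2.180e+01  9.200e+00  1.112e+02  1.000e-01  6.000e+01 -5.470e+01]
slot x 0.0095 y 0.0021  Fx -4.1 Fy -2.3 Fz 4.9
```

Call:
{"fn": "carry_out", "kwargs": {
  "series": [
    [[0,0,-0.004,0.001,0,0,1]]
  ]
}}

```text
clock: 11.28
position: [0.521, 0.2646, 0.2216]
orientation: [[0.233, -0.009, -0.972], [0.972, -0.001, 0.233], [-0.003, -1.0, 0.009]]
force: [-6.9, -0.1, 5.2]
gripper_width: 0.084
```

```bash
python3 sx.py
```

```text
t 11.28 p [0.521  0.2646 0.2216] yaw 76.53 F [-6.9 -0.1  5.2] T [-0.25  0.92  0.13] w 0.084 j [ 21.6   9.5 110.8   0.2  60.2 -55. ]
slot x 0.0129 y 0.0021  Fx -6.7 Fy -1.7 Fz 5.2
```

Call:
{"fn": "carry_out", "kwargs": {
  "series": [
    [[0,0,-0.004,0.001,0,0,1]]
  ]
}}

```text
clock: 11.4
position: [0.5242, 0.2639, 0.2218]
orientation: [[0.233, -0.013, -0.972], [0.973, -0.0, 0.233], [-0.003, -1.0, 0.012]]
force: [-6.6, -1.8, 5.4]
gripper_width: 0.087
```

```bash
python3 sx.py
```

```text
t 11.4 p [0.5242 0.2639 0.2218] yaw 76.53 F [-6.6 -1.8  5.4] T [-0.27  0.96  0.17] w 0.087 j [ 21.4   9.8 110.4   0.3  60.5 -55.3]
slot x 0.0162 y 0.0022  Fx -6.0 Fy -3.3 Fz 5.4
```

Call:
{"fn": "carry_out", "kwargs": {
  "series": [
    [[0,-0.0005,0,-0.003,0,0,1],[0,-0.0005,0,-0.003,0,0,1]]
  ]
}}

```text
clock: 11.65
position: [0.5248, 0.2636, 0.2216]
orientation: [[0.234, 0.001, -0.972], [0.972, -0.003, 0.234], [-0.003, -1.0, -0.002]]
force: [-1.5, -1.3, -2.4]
gripper_width: 0.084
```

```bash
python3 sx.py; python3 e3.py 7;python3 -c "
from plan import *
print(observe()['orientation'].round(4))"
```

```text
t 11.65 p [0.5248 0.2636 0.2216] yaw 76.49 F [-1.5 -1.3 -2.4] T [-0.02  0.14  0.06] w 0.084 j [ 21.5   9.7 110.5  -0.2  59.8 -54.9]
slot x 0.0167 y 0.0021  Fx -1.1 Fy -1.6 Fz -2.4
t 11.65 p [0.5248 0.2636 0.2216] yaw 76.49 F [-1.5 -1.3 -2.4] T [-0.02  0.14  0.06] w 0.084 j [ 21.5   9.7 110.5  -0.2  59.8 -54.9]
[[ 2.334e-01  7.000e-04 -9.724e-01]
 [ 9.724e-01 -3.000e-03  2.334e-01]
 [-2.700e-03 -1.000e+00 -1.400e-03]]
```

View pics/x7a.png

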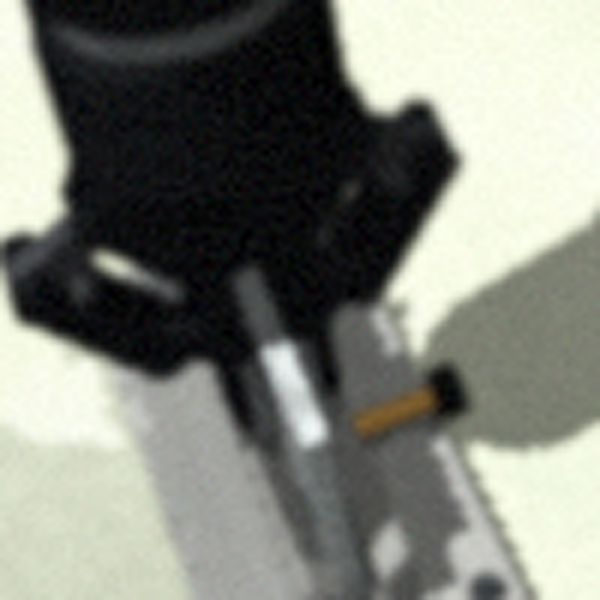

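View pics/t7.png

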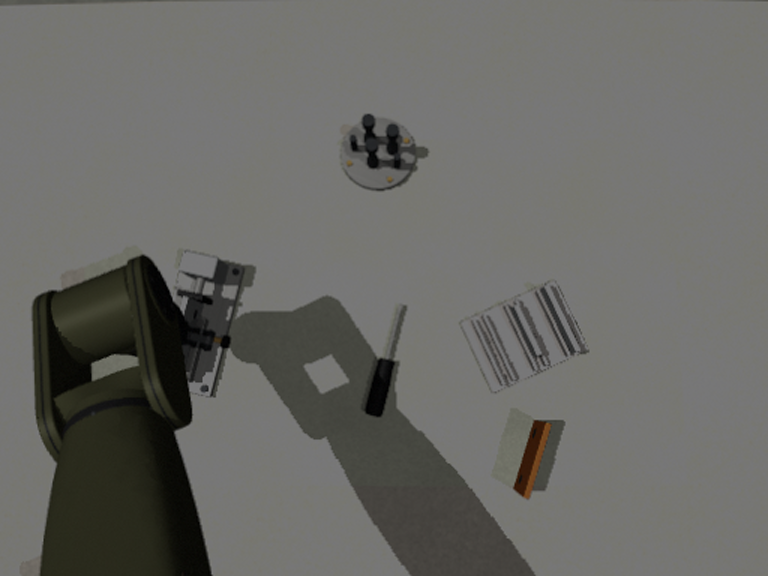

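Call:
{"fn": "carry_out", "kwargs": {
  "series": [
    [[0,0,-0.003,0,0,0,1]]
  ]
}}

```text
clock: 11.88
position: [0.5268, 0.2631, 0.2215]
orientation: [[0.233, 0.0, -0.972], [0.972, -0.003, 0.233], [-0.003, -1.0, -0.001]]
force: [-2.7, 0.3, -0.2]
gripper_width: 0.085
```

```bash
python3 sx.py
```

```text
t 11.88 p [0.5268 0.2631 0.2215] yaw 76.5 F [-2.7  0.3 -0.2] T [0.01 0.35 0.04] w 0.085 j [ 21.3   9.9 110.3  -0.2  59.8 -55.1]
slot x 0.0189 y 0.0021  Fx -2.7 Fy -0.4 Fz -0.2
```

Call:
{"fn": "carry_out", "kwargs": {
  "series": [
    [[0,0,-0.003,0,0,0,1]]
  ]
}}

```text
clock: 12.0
position: [0.5289, 0.2627, 0.2214]
orientation: [[0.234, -0.002, -0.972], [0.972, -0.003, 0.234], [-0.003, -1.0, 0.001]]
force: [-5.3, 0.6, 1.9]
gripper_width: 0.087
```

```bash
python3 sx.py
```

```text
t 12.0 p [0.5289 0.2627 0.2214] yaw 76.49 F [-5.3  0.6  1.9] T [-0.01  0.77  0.01] w 0.087 j [ 2.12e+01  1.02e+01  1.10e+02 -1.00e-01  6.00e+01 -5.52e+01]
slot x 0.0210 y 0.0022  Fx -5.3 Fy -0.6 Fz 1.9
```

Call:
{"fn": "carry_out", "kwargs": {
  "series": [
    [[0,0,-0.003,0,0,0,1]]
  ]
}}

```text
clock: 12.12
position: [0.5309, 0.2623, 0.2214]
orientation: [[0.234, -0.004, -0.972], [0.972, -0.003, 0.234], [-0.003, -1.0, 0.003]]
force: [-7.1, 0.3, 2.3]
gripper_width: 0.085
```

```bash
python3 sx.py
```

```text
t 12.12 p [0.5309 0.2623 0.2214] yaw 76.49 F [-7.1  0.3  2.3] T [0.05 0.89 0.02] w 0.085 j [ 2.110e+01  1.040e+01  1.098e+02 -1.000e-01  6.010e+01 -5.540e+01]
slot x 0.0230 y 0.0023  Fx -6.9 Fy -1.4 Fz 2.3
```

```bash
cat > pad.py <<'E'
import sys
from h import *
T=snap('top','tp'+sys.argv[1])
def crop(im):
    im=im[180:225,110:160].astype(float); im=np.clip(im*255/np.percentile(im,95),0,255).astype(np.uint8); return cv2.resize(im,None,fx=8,fy=8,interpolation=cv2.INTER_CUBIC)
a=cv2.resize(cv2.imread('pics/top0.png'),(512,384),interpolation=cv2.INTER_AREA)
cv2.imwrite(f'pics/tpc{sys.argv[1]}.png',np.hstack([crop(a),crop(np.array(T['image'])[:,:,::-1])]))
E
python3 pad.py 1
```

```text
(no output)
```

View pics/tpc1.png

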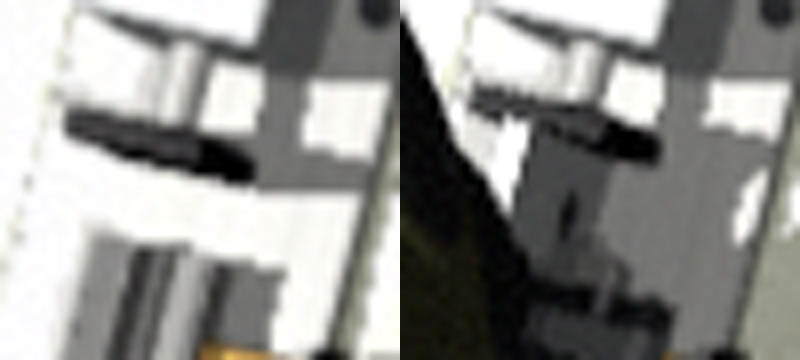

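```bash
cat > padm.py <<'E'
import sys
from edge import *
import pickle
q=np.array([.5078,.2658,np.radians(-13.2)])
ref=cv2.resize(cv2.imread('pics/top0.png'),(512,384),interpolation=cv2.INTER_AREA).astype(float).mean(2)
def est(T):
    im=np.array(T['image']).astype(float).mean(2); out=[]
    clip=lambda x:np.minimum(x,np.percentile(ref[180:225,110:160],50)*.45)
    # pixels around right half of the pad (slot y -18..-2)
    rr,cc=np.mgrid[0:384,0:512]; 
    P0=proj(T,world(q,[(.065,-.019,.06),(.073,-.019,.06),(.065,-.004,.06),(.073,-.004,.06)]))
    r0,c0=P0.min(0)-3; r1,c1=P0.max(0)+3
    yy,xx=np.mgrid[r0:r1:.5,c0:c1:.5]
    A=map_coordinates(clip(ref),[yy,xx],order=1)
    for d in np.arange(-.002,.0201,.0005):
        v=(proj(T,world(q,[(.065+d,-.01,.06)]))-proj(T,world(q,[(.065,-.01,.06)])))[0]
        B=map_coordinates(clip(im),[yy+v[0],xx+v[1]],order=1)
        out.append((d*1000,np.corrcoef(A.ravel(),B.ravel())[0,1]))
    out=np.array(out); k=out[:,1].argmax(); print('pad mm',out[k],'neigh',out[max(0,k-3):k+4,1].round(3))
if __name__=='__main__': est(capture('top'))
E
python3 padm.py; python3 sx.py
```

```text
pad mm [5.     0.9192] neigh [0.815 0.875 0.912 0.919 0.898 0.851 0.776]
t 12.22 p [0.531  0.2623 0.2214] yaw 76.49 F [-6.1  1.1  2.6] T [ 0.    0.7  -0.04] w 0.082 j [ 2.110e+01  1.040e+01  1.098e+02 -1.000e-01  6.010e+01 -5.540e+01]
slot x 0.0231 y 0.0023  Fx -6.2 Fy -0.4 Fz 2.6
```

Call:
{"fn": "carry_out", "kwargs": {
  "series": [
    [[0,0,-0.003,-0.001,0,0,1],[0,0,-0.003,-0.001,0,0,1]]
  ]
}}

```text
clock: 12.48
position: [0.534, 0.2618, 0.2215]
orientation: [[0.234, -0.008, -0.972], [0.972, -0.003, 0.234], [-0.005, -1.0, 0.007]]
force: [-10.2, 1.2, 5.3]
gripper_width: 0.081
```

```bash
python3 padm.py; python3 sx.py; python3 -c "
from plan import *
print(observe()['orientation'].round(4))"
```

```text
pad mm [7.5    0.9234] neigh [0.8   0.863 0.911 0.923 0.917 0.874 0.802]
t 12.53 p [0.5342 0.2618 0.2216] yaw 76.48 F [-8.8  1.6  4.5] T [0.07 1.16 0.02] w 0.088 j [ 20.9  10.7 109.4  -0.   60.4 -55.5]
slot x 0.0263 y 0.0026  Fx -8.9 Fy -0.5 Fz 4.5
[[ 0.2338 -0.0074 -0.9722]
 [ 0.9723 -0.0031  0.2339]
 [-0.0047 -1.      0.0065]]
```

Call:
{"fn": "carry_out", "kwargs": {
  "series": [
    [[0,-0.0004,-0.002,-0.005,0,0.001,1]]
  ]
}}

```text
clock: 12.65
position: [0.5345, 0.262, 0.2215]
orientation: [[0.234, -0.003, -0.972], [0.972, -0.006, 0.234], [-0.007, -1.0, 0.001]]
force: [-11.3, 3.9, 1.2]
gripper_width: 0.087
```

```bash
python3 padm.py; python3 sx.py; python3 -c "
from plan import *
print(observe()['orientation'].round(4))"
```

```text
pad mm [8.5    0.9241] neigh [0.798 0.858 0.909 0.924 0.912 0.86  0.796]
t 12.7 p [0.5344 0.2621 0.2214] yaw 76.46 F [-10.1   2.    3. ] T [ 0.46  1.31 -0.02] w 0.086 j [ 21.   10.7 109.4  -0.3  60.2 -55.3]
slot x 0.0265 y 0.0029  Fx -10.3 Fy -0.4 Fz 3.0
[[ 0.2341 -0.003  -0.9722]
 [ 0.9722 -0.0067  0.2341]
 [-0.0072 -1.      0.0013]]
```

Call:
{"fn": "carry_out", "kwargs": {
  "series": [
    [[-0.0015,0,-0.0025,-0.002,0,-0.003,1]]
  ]
}}

```text
clock: 12.82
position: [0.5347, 0.2611, 0.2214]
orientation: [[0.234, -0.004, -0.972], [0.972, -0.001, 0.234], [-0.002, -1.0, 0.003]]
force: [-12.8, 2.2, 7.5]
gripper_width: 0.083
```

```bash
python3 padm.py; python3 sx.py; python3 -c "
from plan import *
print(observe()['orientation'].round(4))"
```

```text
pad mm [8.5   0.923] neigh [0.788 0.85  0.905 0.923 0.914 0.866 0.805]
t 12.88 p [0.5347 0.2611 0.2214] yaw 76.45 F [-12.5   2.    6.5] T [0.2  1.77 0.08] w 0.083 j [ 20.8  10.7 109.4   0.   60.1 -55.6]
slot x 0.0270 y 0.0020  Fx -12.7 Fy -1.0 Fz 6.5
[[ 2.342e-01 -3.700e-03 -9.722e-01]
 [ 9.722e-01 -7.000e-04  2.342e-01]
 [-1.500e-03 -1.000e+00  3.500e-03]]
```

Call:
{"fn": "carry_out", "kwargs": {
  "series": [
    [[0,-0.0008,-0.003,-0.003,0,0,1]]
  ]
}}

```text
clock: 13.0
position: [0.5353, 0.2612, 0.2215]
orientation: [[0.234, -0.005, -0.972], [0.972, -0.002, 0.234], [-0.003, -1.0, 0.004]]
force: [-12.3, 2.8, 2.6]
gripper_width: 0.083
```

```bash
python3 padm.py; python3 sx.py; python3 -c "
from plan import *
print(observe()['orientation'].round(4))"; python3 pad.py 2; python3 e3.py 9
```

```text
pad mm [9.     0.9311] neigh [0.785 0.864 0.908 0.931 0.913 0.879 0.806]
t 13.05 p [0.5353 0.2612 0.2215] yaw 76.45 F [-12.    2.    4.4] T [0.39 1.69 0.08] w 0.085 j [ 20.8  10.8 109.3   0.   60.2 -55.6]
slot x 0.0276 y 0.0022  Fx -12.1 Fy -0.9 Fz 4.4
[[ 0.2342 -0.0049 -0.9722]
 [ 0.9722 -0.0017  0.2342]
 [-0.0028 -1.      0.0043]]
t 13.1 p [0.5353 0.2612 0.2215] yaw 76.46 F [-12.    3.3   4.8] T [0.32 1.75 0.02] w 0.086 j [ 20.8  10.8 109.3   0.   60.2 -55.6]
```

View pics/tpc2.png

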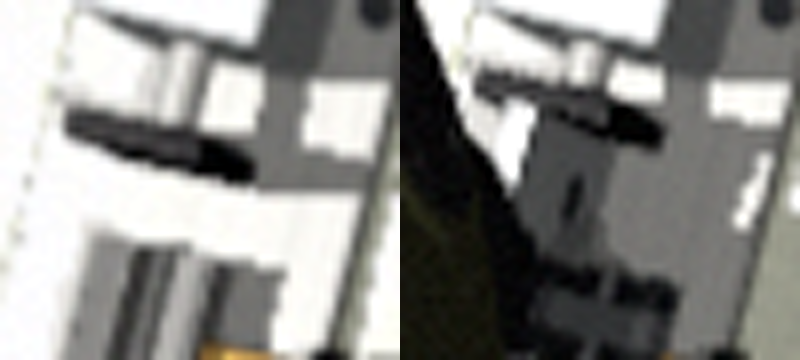

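View pics/x9b.png

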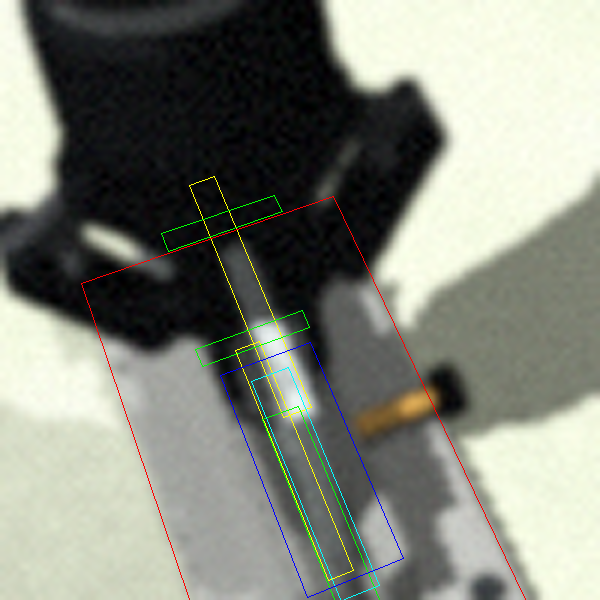

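Call:
{"fn": "carry_out", "kwargs": {
  "series": [
    [[0,0,-0.0022,-0.005,0,-0.0015,1]]
  ]
}}

```text
clock: 13.32
position: [0.5351, 0.2613, 0.2214]
orientation: [[0.234, -0.003, -0.972], [0.972, -0.002, 0.234], [-0.003, -1.0, 0.002]]
force: [-16.7, -1.2, 12.2]
gripper_width: 0.085
```

```bash
for i in 1 2 3; do python3 padm.py; python3 sx.py|tail -1; done; python3 -c "
from plan import *
print(observe()['orientation'].round(4))"
```

```text
pad mm [9.     0.9195] neigh [0.752 0.835 0.885 0.92  0.912 0.89  0.829]
slot x 0.0273 y 0.0022  Fx -14.4 Fy -2.3 Fz 8.8
pad mm [9.     0.9239] neigh [0.755 0.838 0.889 0.924 0.918 0.897 0.836]
slot x 0.0273 y 0.0022  Fx -16.0 Fy -2.3 Fz 8.5
pad mm [9.     0.9209] neigh [0.757 0.839 0.888 0.921 0.912 0.889 0.826]
slot x 0.0273 y 0.0022  Fx -15.2 Fy -3.6 Fz 10.0
[[ 0.2341 -0.0027 -0.9722]
 [ 0.9722 -0.0019  0.2341]
 [-0.0025 -1.      0.0022]]
```

Call:
{"fn": "carry_out", "kwargs": {
  "series": [
    [[0,-0.0005,-0.002,-0.003,0,-0.001,1]]
  ]
}}

```text
clock: 13.6
position: [0.535, 0.2612, 0.2214]
orientation: [[0.234, -0.003, -0.972], [0.972, -0.002, 0.234], [-0.002, -1.0, 0.002]]
force: [-8.6, 0.7, 3.3]
gripper_width: 0.084
```

```bash
for i in 1 2 3; do python3 padm.py; python3 sx.py|tail -1; done; python3 -c "
from plan import *
print(observe()['orientation'].round(4), observe()['position'])"; python3 e3.py 10
```

```text
pad mm [9.     0.9288] neigh [0.764 0.847 0.897 0.929 0.92  0.895 0.831]
slot x 0.0273 y 0.0022  Fx -11.0 Fy -2.0 Fz 5.1
pad mm [9.     0.9298] neigh [0.77  0.852 0.899 0.93  0.919 0.893 0.827]
slot x 0.0273 y 0.0022  Fx -11.9 Fy -2.1 Fz 4.9
pad mm [9.     0.9297] neigh [0.768 0.85  0.899 0.93  0.919 0.893 0.827]
slot x 0.0273 y 0.0022  Fx -10.9 Fy -1.5 Fz 5.2
[[ 0.234  -0.0028 -0.9722]
 [ 0.9722 -0.0018  0.234 ]
 [-0.0024 -1.      0.0023]] [0.53504791 0.26120529 0.22140065]
t 13.75 p [0.535  0.2612 0.2214] yaw 76.47 F [-11.    1.1   5.2] T [-0.05  1.7   0.03] w 0.086 j [ 20.9  10.7 109.4  -0.   60.1 -55.6]
```

View pics/s10.png

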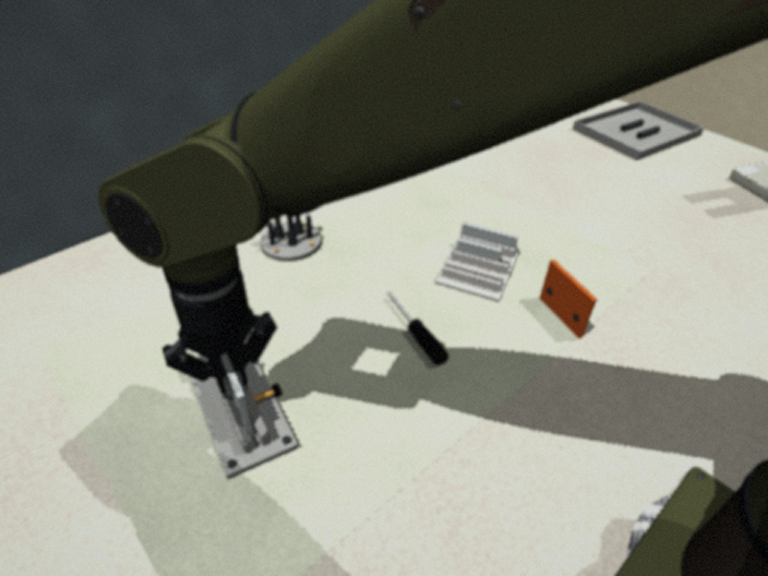

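View pics/t10.png

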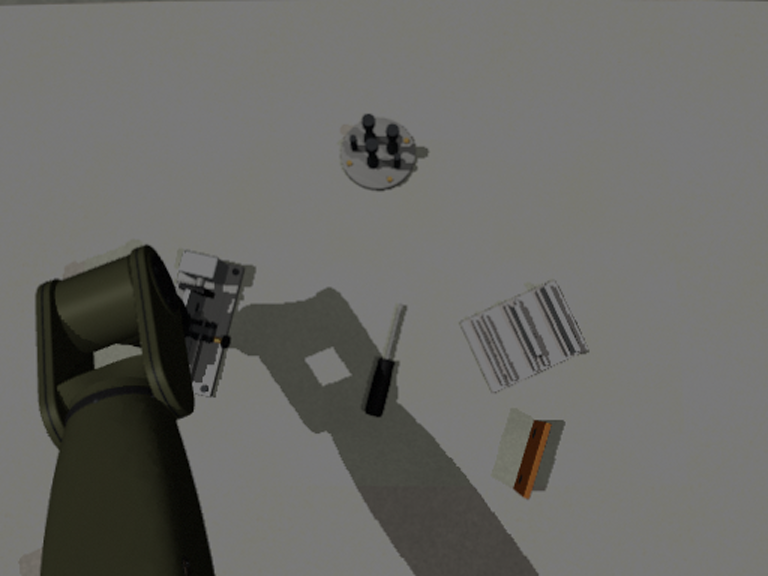

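The state is steady: about 11 N along the slot, pad in about 9 mm, coupon bearing on the slot floor and level. The pictures show the rack, driver and build plate undisturbed. Handing in.

```bash
python3 -c "
from workcell import *
print(finish_job())"; python3 sx.py
```

```text
the job is handed in; nothing more can be done
None
the job is handed in; nothing more can be done
```

I took the tall grey coupon out of the rack's left slot, set it down in the fixture slot and pushed it against the stop pad. I handed the job in at about 13.8 s, with the coupon still gripped at 70 N and pressed there.

**Last checks before hand-in**
- **Pad travel:** about 9 mm in, measured from the top camera. The arm's advance since first contact gives about 9.8 mm. The target was 10 mm, and the pad never came near the 20 mm end.
- **Push:** about 11 N along the slot, steady over three readings. Part of that is friction on the slot floor.
- **Seating:** the coupon presses on the floor with about 5 N, and the tool height matches the one expected for fully down. The tool is level to about 0.15°.
- **Bystanders:** the low plates, build plate, screwdriver and orange look-alike show no change in the pictures.

**Disagreements and rough spots**
- The two cameras disagreed on the slot's direction by 1–3°. I used -13.6°, and the coupon went in without noticeable force.
- One downward step pressed the coupon on the slot floor with about 23 N before I eased off.
- The wrist read about 15 N along the slot once while I was levelling the coupon. I took this for floor friction, because easing the downward load brought it back to about 11 N.
- The tool tilted by up to about 0.7° during the push and I corrected it.

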